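# Find the free pocket by feel and store the long mould plate

## Task

Before moving the long mould plate, press on the box's flaps to find the one pocket where the flap gives way well down: only that pocket is free. Then lean the plate in the sloping rest, ribs against the board, let go of it, then take it again and lower it by hand (do not drop it) on end into the free pocket, down to the floor, with the ribs facing away from the flap's hinge, that is towards the robot's side. Let go and leave the things standing around where they are.

Things in the scene. Friction and masses are not known exactly. Their poses are not given: they have to be found in the camera images.
- plate_mid (a point): Centre of the long mould plate: plain aluminium block 130 mm long (its x axis), 60 mm wide (y), 24 mm thick (z), about 0.45 kg, loose. It starts flat on the table, z up, its ribbed face (7 flush ribs across the width, the -z face) down, its other face (+z) plain. The two ends are alike; either may go down.
- plate_ribs (a point): Middle of the plate's ribbed face, 12 mm from plate_mid along the plate's -z.
- box: Grey steel box fixed to the table, 95 (x) by 167 (y) mm, rim 90 mm up; origin under its centre, x away from the robot (yaw within 0.3), z up. 2 x 2 pockets, each 40 (x) by 76 (y) mm inside, walls 5 mm, each closed by a flush flap. Three hide a short block whose top is 2 mm below the flap; the fourth is free, floor 80 mm below the rim. Which is free varies and cannot be seen.
- rest: Wooden sloping rest fixed to the table; origin under it, x away from the robot (yaw within 0.25), z up; foot 130 by 80 by 8 mm. A right-angled cradle: a back board 44 mm wide, 80 mm long, sloping at 60 degrees to the table, its top nearer the robot, its supporting face looking up and to +x; and at its foot a ledge square to the board, 28 mm deep, 60 mm wide.
- rest_seat (a point): Where plate_mid lies, 76 mm above the table over the rest's origin, when the plate leans in the rest, ribs flat on the board and an end flat on the ledge. In the rest's axes the plate's long axis then goes up along (-0.5, 0, 0.866), its plain face looks along (0.866, 0, 0.5), and its upper 50 mm stand free above the board.
- pocket0 (a point): Centre of the mouth of pocket 0 (near the robot (-x), right (-y) in the box), at rim height; axes as the box's. The long plate standing in the free pocket projects 50 mm above the rim (plate_mid 15 mm below this point) with 6 to 8 mm of play each way; the flap then hangs beside its plain face.
- flap0 (a joint): Flap of pocket 0: 34 by 72 mm aluminium, flush with the rim, hinged along its far (+x) edge, 18 mm beyond the pocket's centre. 0 = closed and level, 1.5 rad = hanging down inside. A light spring (0.4 N at the free edge, rising to about 1.5 N) shuts it. Over a hidden block it stops dead at less than 0.15 rad; over the free pocket it goes down freely.
- pocket1 (a point): Centre of the mouth of pocket 1 (near the robot (-x), left (+y) in the box), at rim height; axes as the box's. The long plate standing in the free pocket projects 50 mm above the rim (plate_mid 15 mm below this point) with 6 to 8 mm of play each way; the flap then hangs beside its plain face.
- flap1 (a joint): Flap of pocket 1: 34 by 72 mm aluminium, flush with the rim, hinged along its far (+x) edge, 18 mm beyond the pocket's centre. 0 = closed and level, 1.5 rad = hanging down inside. A light spring (0.4 N at the free edge, rising to about 1.5 N) shuts it. Over a hidden block it stops dead at less than 0.15 rad; over the free pocket it goes down freely.
- pocket2 (a point): Centre of the mouth of pocket 2 (far (+x), right (-y) in the box), at rim height; axes as the box's. The long plate standing in the free pocket projects 50 mm above the rim (plate_mid 15 mm below this point) with 6 to 8 mm of play each way; the flap then hangs beside its plain face.
- flap2 (a joint): Flap of pocket 2: 34 by 72 mm aluminium, flush with the rim, hinged along its far (+x) edge, 18 mm beyond the pocket's centre. 0 = closed and level, 1.5 rad = hanging down inside. A light spring (0.4 N at the free edge, rising to about 1.5 N) shuts it. Over a hidden block it stops dead at less than 0.15 rad; over the free pocket it goes down freely.
- pocket3 (a point): Centre of the mouth of pocket 3 (far (+x), left (+y) in the box), at rim height; axes as the box's. The long plate standing in the free pocket projects 50 mm above the rim (plate_mid 15 mm below this point) with 6 to 8 mm of play each way; the flap then hangs beside its plain face.
- flap3 (a joint): Flap of pocket 3: 34 by 72 mm aluminium, flush with the rim, hinged along its far (+x) edge, 18 mm beyond the pocket's centre. 0 = closed and level, 1.5 rad = hanging down inside. A light spring (0.4 N at the free edge, rising to about 1.5 N) shuts it. Over a hidden block it stops dead at less than 0.15 rad; over the free pocket it goes down freely.
- mug: Bystander, to be left alone: white mug, 80 mm wide, 90 mm high. Origin at its underside or along its middle.
- tin: Bystander, to be left alone: steel can, 70 mm wide, 100 mm high. Origin at its underside or along its middle.
- brush: Bystander, to be left alone: lying hand brush. Origin at its underside or along its middle.
- wrench: Bystander, to be left alone: lying wrench. Origin at its underside or along its middle.
- paddle: Bystander, to be left alone: graphite paddle with a wooden handle, 240 mm long, lying. Origin at its underside or along its middle.
- cupblock: Bystander, to be left alone: turned dark wooden block, 84 mm wide, 50 mm high. Origin at its underside or along its middle.
- collar: Bystander, to be left alone: steel ring, 90 mm wide, 25 mm high. Origin at its underside or along its middle.
Not all that is in view belongs to the job. What is shaped like the part that bears plate_mid but blue, purple or red is not meant.

How it is judged:
On the way, in this order (a step that is already met when the one before it is completed fails the run):
1. with the plate not yet moved, the flap of the free pocket has been pressed well down (more than 0.25 rad) (value of joint any of flap0, flap1, flap2, flap3 above 0.25 rad and distance of plate_mid from where it was at the start of the episode below 0.03 m), for 0.02 s.
2. the plate leans in the rest, ribs against the board, let go and still (distance between plate_mid and rest_seat below 0.025 m and angle between plate_mid's own z axis and vertical between 0.85 and 1.25 rad and contact force between the fingers and plate below 0.1 N and linear speed of plate below 0.02 m/s and angular speed of plate below 0.1 rad/s), for 0.2 s.
3. the plate, still held, is lowered on end into the free pocket to within 20 mm of its floor, ribs towards the robot's side ((((horizontal distance between plate_mid and pocket0 below 0.02 m and z of plate_mid in the frame of pocket0 below 0.005 m and x of plate_ribs in the frame of pocket0 below 0 m and angle between the x axis of plate_mid and the z axis of box, either way round below 0.26 rad) and contact force between the fingers and plate above 0.3 N) or ((horizontal distance between plate_mid and pocket1 below 0.02 m and z of plate_mid in the frame of pocket1 below 0.005 m and x of plate_ribs in the frame of pocket1 below 0 m and angle between the x axis of plate_mid and the z axis of box, either way round below 0.26 rad) and contact force between the fingers and plate above 0.3 N) or ((horizontal distance between plate_mid and pocket2 below 0.02 m and z of plate_mid in the frame of pocket2 below 0.005 m and x of plate_ribs in the frame of pocket2 below 0 m and angle between the x axis of plate_mid and the z axis of box, either way round below 0.26 rad) and contact force between the fingers and plate above 0.3 N) or ((horizontal distance between plate_mid and pocket3 below 0.02 m and z of plate_mid in the frame of pocket3 below 0.005 m and x of plate_ribs in the frame of pocket3 below 0 m and angle between the x axis of plate_mid and the z axis of box, either way round below 0.26 rad) and contact force between the fingers and plate above 0.3 N))), for 0.02 s.
At the end, for the whole second after the job is handed in: The long plate stands on end on the floor of the free pocket (its centre within 20 mm of the pocket's centre seen from above and at least 8 mm below the rim, leaning less than 0.26 rad), ribs towards the robot's side of the box, released and at rest (((horizontal distance between plate_mid and pocket0 below 0.02 m and z of plate_mid in the frame of pocket0 below -0.008 m and x of plate_ribs in the frame of pocket0 below 0 m and angle between the x axis of plate_mid and the z axis of box, either way round below 0.26 rad) or (horizontal distance between plate_mid and pocket1 below 0.02 m and z of plate_mid in the frame of pocket1 below -0.008 m and x of plate_ribs in the frame of pocket1 below 0 m and angle between the x axis of plate_mid and the z axis of box, either way round below 0.26 rad) or (horizontal distance between plate_mid and pocket2 below 0.02 m and z of plate_mid in the frame of pocket2 below -0.008 m and x of plate_ribs in the frame of pocket2 below 0 m and angle between the x axis of plate_mid and the z axis of box, either way round below 0.26 rad) or (horizontal distance between plate_mid and pocket3 below 0.02 m and z of plate_mid in the frame of pocket3 below -0.008 m and x of plate_ribs in the frame of pocket3 below 0 m and angle between the x axis of plate_mid and the z axis of box, either way round below 0.26 rad)) and contact force between the fingers and plate below 0.1 N and linear speed of plate below 0.02 m/s and angular speed of plate below 0.1 rad/s); the robot touches nothing.
It fails at once if a bystander is moved more than 40 mm (distance of any of mug, tin, brush, wrench, paddle, cupblock, collar from where it was at the start of the episode above 0.04 m).
It also fails if it takes over 72 s, if anything falls off the work surface, if the arm or the gripper's body presses on something with over 40 N, if the wrist force passes 120 N, or if a joint passes its speed limit or range.

## Robot

A 6-joint arm with a two-finger parallel gripper is mounted at the origin on the work surface. World frame = base frame: x ahead of the robot, y to its left, z up, the work surface at z = 0. Lengths are in m, angles in rad, forces in N, time in s.
With the tool pointing down it reaches from about 0.35 to 0.8 m from the base axis. Payload 7.3 kg.
Tool frame: the origin (TCP) lies midway between the tips of the shut fingers; the grasp point (between the pads) lies 19 mm behind it; y points along the fingers, x is the direction in which the jaws open and shut, and the axes are right-handed (so a half turn about y gives the same grasp; the last joint's range is limited). The gripper opens to 85 mm and grips with 20 to 120 N. Pads are 22 mm wide; open, the fingers measure 114 mm over their backs; the gripper's body (76 mm by 85 mm) begins 54 mm behind the grasp point. The pads swing forward as they close: fully open they stand 13 mm farther back than shut.
Start: joints at [-1.435, 0.342, 1.524, -0, 1.275, -0.146], TCP at [0.146, -0.504, 0.231] pointing down, gripper open.
Joint ranges: [-2.53, 2.53], [-0.77, 2.02], [0.04, 2.7], [-1, 4.14], [0.28, 2.66], [-3.11, 3.11]. Speed limits (rad/s): [2.57, 2.57, 3.14, 3.14, 3.14, 3.14].

## Interface

Orientations are given as a rotation vector (axis times angle).
In Python, from rig import ctrl gives the robot as it stands.
- The arm moves only by the tool servo_tool, never from a script. Its argument "targets" is a list that holds one entry, the list of rows, each a list of 7 numbers: the shift along the tool's x, y, z in units of 40 mm (1.0 is 40 mm), then the turn, a rotation vector about the tool's x, y, z in units of 6 degrees (1.0 is 6 degrees), then the closure, from 0 (fully open) to 1 (shut). A call has 1 to 20 rows; each row shifts and turns the commanded pose from where the row before left it, along the tool's axes as they then stand; what a row does not reach is not made up. A row lasts 1/12 s, in which the tool goes at most 41.7 mm and 7.16 degrees, less where a joint would pass 70% of its speed; a pose out of reach is approached as far as the arm can. A call is refused whole if a number of a shift passes 1 or a number of a turn 1, either way. A call with a gripper value outside its range is refused whole. The fingers move at their own pace and stop on an object; the grip force is fixed at half the most. Time passes only in rows, so rows that do not move let the fingers close. It gives the time, the measured TCP pose, the force and the opening at its end, in the units of the state.
- ctrl.sense(): the state, without advancing time (a new reading comes with each control period).
- ctrl.grab_frame(name): name is "scene" or "top" or "wrist"; returns the picture (384x512x3 uint8, red, green, blue); there is no depth.
- ctrl.camera_model(name): a dict with "K" (3x3 intrinsics, pixels), "extrinsics" (4x4, takes a point from world to camera coordinates); the wrist camera has in their place "T_tool_cam" (4x4, takes a point from camera to tool coordinates, whose origin is the TCP and whose axes are the tool frame's). Camera axes: x right, y up, looking along -z (the intrinsics and any distortion apply to the point x, -y, -z); pixel columns grow to the right and rows downward; lengths in m; the calibration is good to about 2 mm. A picture is of the moment at which its call begins: read the wrist's pose just before it. camera_model takes no time and is no camera call.
- ctrl.sign_off(): hands the job in, once; it reports no verdict.
The state is a dict: "clock": time; "qpos": joint angles; "dq": joint speeds; "joint_efforts": joint torques, N m; "eef_pos": TCP position; "tool_rot": TCP orientation; "ft_force": force on the tool from outside, world axes, zero at the start; "ft_torque": the same for the moment, N m; "finger_gap": opening from 0.0 (shut) to 1.0 (fully open).
Only numpy, scipy, OpenCV 4.12 (cv2) and the standard library are available. Lean on these libraries where they do the work, as an engineer would, in place of code of your own. Each camera call takes 0.05 s, during which the arm holds its last target. There are 200 camera calls.

## Working session

There is one attempt and no reset: what is moved stays moved. The work goes in short steps, Python scripts to look and compute and a tool call to move; the robot and the scene stay as the last step left them, time stands still between calls to the robot, and variables do not carry over. Pictures are saved under pics/ and viewed, about 8 in all and at most 12, crops included, and the job is handed in when it is done.

Besides the shell and the picture viewer there is one more tool, called after "Call:" as name([rows], argument=value, ...), one row to a line, values as JSON. servo_tool: Moves the arm, as the interface text tells. Its arguments: {"type":"object","properties":{"targets":{"type":"array"}},"required":["targets"]}

```bash
mkdir -p pics; ls; python3 - <<'E'
from rig import ctrl
import cv2,numpy as np
np.set_printoptions(precision=4,suppress=True)
s=ctrl.sense();print(s)
for n in("top","scene"):
    f=ctrl.grab_frame(n);cv2.imwrite(f"pics/{n}0.png",f[...,::-1]);print(n,ctrl.camera_model(n))
print(ctrl.camera_model("wrist"))
a=[cv2.imread(f"pics/{n}0.png") for n in("top","scene")]
cv2.imwrite("pics/both.png",cv2.resize(np.vstack(a),(400,600)))
E
```

```text
pics
{'clock': 0.0, 'qpos': array([-1.435 ,  0.3427,  1.5251,  0.    ,  1.2754, -0.146 ]), 'dq': array([-0.0018,  0.001 ,  0.0003, -0.0003,  0.0014,  0.    ]), 'joint_efforts': array([ -0.0019, -43.3683, -24.6019,  -0.0003,   0.0078,  -0.    ]), 'eef_pos': array([ 0.146 , -0.5039,  0.2306]), 'tool_rot': array([-1.3282,  0.9999, -0.9981]), 'ft_force': array([0.0696, 0.3869, 0.0051]), 'ft_torque': array([-0.0104, -0.0538, -0.0074]), 'finger_gap': 0.9983368994385644}
top {'K': array([[346.5394,   0.    , 256.2847],
       [  0.    , 346.5394, 193.2667],
       [  0.    ,   0.    ,   1.    ]]), 'extrinsics': array([[-0.0035, -0.9998,  0.0205, -0.125 ],
       [ 0.9881, -0.0003,  0.1539, -0.5341],
       [-0.1539,  0.0207,  0.9879, -1.305 ],
       [ 0.    ,  0.    ,  0.    ,  1.    ]])}
scene {'K': array([[370.5671,   0.    , 259.9699],
       [  0.    , 370.5671, 197.3729],
       [  0.    ,   0.    ,   1.    ]]), 'extrinsics': array([[-0.8002,  0.5994, -0.0184,  0.4966],
       [-0.4589, -0.5922,  0.6624,  0.1326],
       [ 0.3861,  0.5385,  0.7489, -1.5267],
       [ 0.    ,  0.    ,  0.    ,  1.    ]])}
{'K': array([[269.1795,   0.    , 259.0368],
       [  0.    , 269.1795, 193.8257],
       [  0.    ,   0.    ,   1.    ]]), 'T_tool_cam': array([[ 1.    , -0.0008, -0.0002, -0.0005],
       [ 0.    ,  0.3118, -0.9502, -0.1418],
       [ 0.0008,  0.9502,  0.3118,  0.0794],
       [ 0.    ,  0.    ,  0.    ,  1.    ]])}
```

View pics/top0.png

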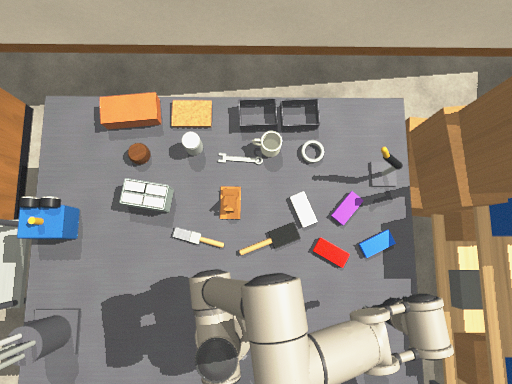

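View pics/scene0.png

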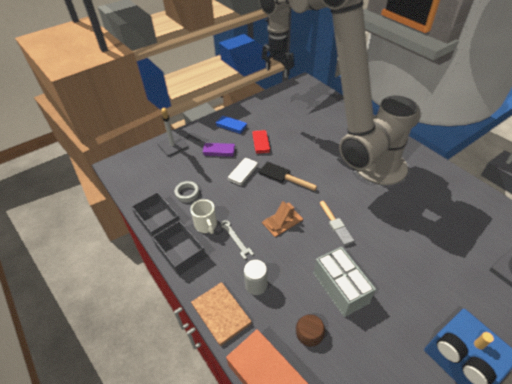

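```bash
cat > h.py <<'E'
from rig import ctrl
import cv2,numpy as np
from scipy.spatial.transform import Rotation as R
np.set_printoptions(precision=4,suppress=True)
def cam(n,s=None):
    m=ctrl.camera_model(n)
    if n=="wrist":
        s=s or ctrl.sense(); T=np.eye(4);T[:3,:3]=R.from_rotvec(s["tool_rot"]).as_matrix();T[:3,3]=s["eef_pos"]
        return m["K"],np.linalg.inv(T@m["T_tool_cam"])
    return m["K"],m["extrinsics"]
def ray(c,uv):
    K,E=c; uv=np.atleast_2d(uv).astype(float)
    p=np.c_[uv,np.ones(len(uv))]@np.linalg.inv(K).T*[1,-1,-1]
    return -E[:3,:3].T@E[:3,3],p@E[:3,:3]
def plane(c,uv,z):
    o,d=ray(c,uv); return o+d*((z-o[2])/d[:,2])[:,None]
def proj(c,P):
    K,E=c; p=(np.atleast_2d(P)@E[:3,:3].T+E[:3,3])*[1,-1,-1]
    q=p@K.T; return q[:,:2]/q[:,2:]
def blob(mask,near):
    cs=cv2.findContours(mask.astype(np.uint8),cv2.RETR_EXTERNAL,cv2.CHAIN_APPROX_NONE)[0]
    cs=[c for c in cs if cv2.contourArea(c)>15]
    return min(cs,key=lambda c:np.linalg.norm(c.reshape(-1,2).mean(0)-near))
def shot(n,name):
    s=ctrl.sense();f=ctrl.grab_frame(n);cv2.imwrite(f"pics/{name}.png",f[...,::-1]);return f,cam(n,s),s
def rect(c,cnt,z):
    P=plane(c,cnt.reshape(-1,2),z)[:,:2]
    return cv2.minAreaRect((P*1000).astype(np.float32))
E
python3 - <<'E'
from h import *
for n,pl in (("top",(303,209)),("scene",(243,172))):
    f=cv2.imread(f"pics/{n}0.png");c=cam(n);h=cv2.cvtColor(f,cv2.COLOR_BGR2HSV)
    m=(h[...,1]<40)&(h[...,2]>170)
    print(n,"plate",rect(c,blob(m,pl),.024), )
    for q in ([(137,184),(159,188),(133,198),(156,203)] if n=="top" else [(332,263),(344,256),(346,283),(359,276)]):
        b=blob(m,q);r=rect(c,b,.09);print(" flap",cv2.contourArea(b),np.round(r[0]),np.round(r[1]),round(r[2],1))
a=cv2.imread("pics/top0.png");b=cv2.imread("pics/scene0.png")
g=lambda f,x,y,w,h:cv2.resize(f[y:y+h,x:x+w],(400,300),interpolation=cv2.INTER_CUBIC)
cv2.imwrite("pics/crops.png",np.vstack([np.hstack([g(a,110,166,72,54),g(a,198,176,68,51)]),np.hstack([g(b,296,235,100,75),g(b,246,190,72,54)])]))
E
```

```text
top plate ((475.8915710449219, -310.4424743652344), (133.254638671875, 64.44255828857422), 22.573965072631836)
 flap 1125.5 [524. 284.] [189.  97.] 80.9
 flap 1125.5 [524. 284.] [189.  97.] 80.9
 flap 1125.5 [524. 284.] [189.  97.] 80.9
 flap 1125.5 [524. 284.] [189.  97.] 80.9
scene plate ((476.9590759277344, -308.9517822265625), (136.9804229736328, 64.13790893554688), 22.661649703979492)
 flap 572.0 [550. 292.] [163.  47.] 82.0
 flap 561.0 [502. 299.] [162.  41.] 80.6
 flap 572.0 [550. 292.] [163.  47.] 82.0
 flap 561.0 [502. 299.] [162.  41.] 80.6
```

View pics/crops.png

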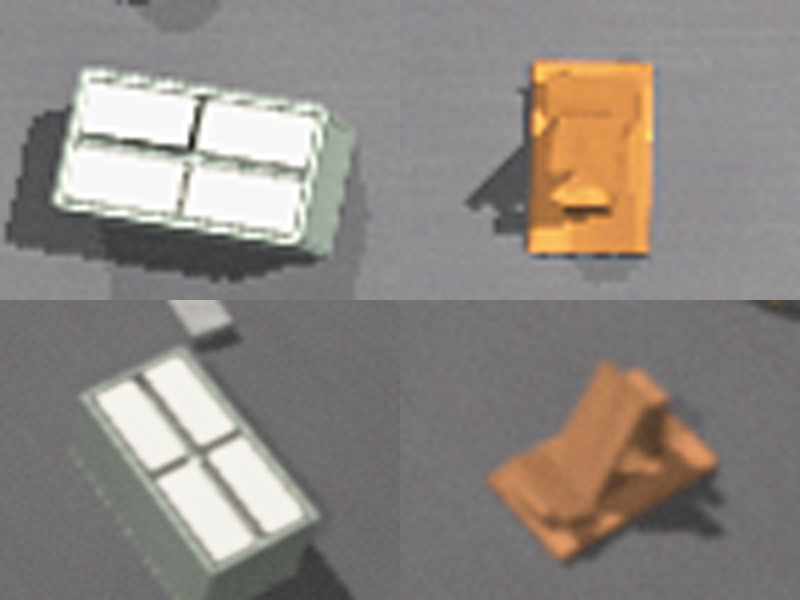

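```bash
cat >> h.py <<'E'
def tgt(x,z): # world tool rotation from jaw axis x and tool z
    x=np.array(x)/np.linalg.norm(x);z=np.array(z)-np.dot(z,x)*x;z/=np.linalg.norm(z)
    return np.c_[x,np.cross(z,x),z]
def go(p=None,Rt=None,s=None):
    s=s or ctrl.sense();Rc=R.from_rotvec(s["tool_rot"])
    if Rt is not None:
        Rt=R.from_matrix(Rt);v=(Rc.inv()*Rt).as_rotvec();print("turn u",v/np.deg2rad(6),"ax",np.max(np.abs(v))/np.deg2rad(6));Rc=Rt
    if p is not None: print("shift u",Rc.inv().apply(np.array(p)-s["eef_pos"])/.04)
E
python3 - <<'E'
from h import *
t,c=cam("top"),cam("scene")
def fit(P):
    P=P[:,:2]; return P,P.mean(0)
A=plane(t,[(125.3,178.2),(168.5,184.5),(164,210.1),(119.9,203.3)],.09);print("box top",A,A.mean(0))
B=plane(c,[(316,259.2),(342.2,246.8),(375.5,289.2),(349.8,302.5)],.09);print("box scene",B,B.mean(0))
for P in(A,B):
    e=[P[(i+1)%4]-P[i] for i in range(4)];print([ (round(np.linalg.norm(v),3),round(np.degrees(np.arctan2(v[1],v[0])),1)) for v in e])
C=plane(t,[(220.6,186.5),(240.9,186.5),(240.5,218.9),(219.8,218.9)],.008);print("rest top",C,C.mean(0))
D=plane(c,[(261.8,222.4),(275.7,237.2),(303.1,219.7)],.008);print("rest scene",D,(D[0]+D[2])/2)
s=ctrl.sense();M=R.from_rotvec(s["tool_rot"]).as_matrix();print(M)
f=cv2.imread("pics/top0.png");h=cv2.cvtColor(f,cv2.COLOR_BGR2HSV)
m=(h[...,1]>120)&(h[...,0]>8)&(h[...,0]<22)&(h[...,2]>100); b=blob(m,(231,203));print("rest rect",rect(t,b,.008),cv2.contourArea(b))
# heading for box: jaws along box y
y=np.deg2rad(-8.8);by=np.array([-np.sin(y),np.cos(y),0]);bx=np.array([np.cos(y),np.sin(y),0])
for x in(by,-by):
    Rt=np.c_[x,[0,0,-1],np.cross(x,[0,0,-1])];go([.45,-.2,.25],Rt);print(Rt)
E
```

```text
box top [[0.5838 0.3656 0.09  ]
 [0.5598 0.2037 0.09  ]
 [0.4635 0.2169 0.09  ]
 [0.489  0.3803 0.09  ]] [0.524  0.2916 0.09  ]
box scene [[0.561  0.2084 0.09  ]
 [0.4656 0.2248 0.09  ]
 [0.4941 0.3857 0.09  ]
 [0.5818 0.3698 0.09  ]] [0.5256 0.2972 0.09  ]
[(np.float64(0.164), np.float64(-98.4)), (np.float64(0.097), np.float64(172.2)), (np.float64(0.165), np.float64(81.1)), (np.float64(0.096), np.float64(-8.8))]
[(np.float64(0.097), np.float64(170.3)), (np.float64(0.163), np.float64(80.0)), (np.float64(0.089), np.float64(-10.2)), (np.float64(0.163), np.float64(-97.4))]
rest top [[ 0.5667  0.0157  0.008 ]
 [ 0.5667 -0.0653  0.008 ]
 [ 0.4371 -0.0642  0.008 ]
 [ 0.4372  0.0172  0.008 ]] [ 0.5019 -0.0242  0.008 ]
rest scene [[ 0.5697 -0.0567  0.008 ]
 [ 0.5704  0.0245  0.008 ]
 [ 0.4444  0.0245  0.008 ]] [ 0.507  -0.0161  0.008 ]
[[ 0.278  -0.0002  0.9606]
 [-0.9606  0.0013  0.278 ]
 [-0.0013 -1.      0.0002]]
rest rect ((504.66455078125, -22.08161163330078), (128.3452911376953, 79.78998565673828), 0.21561649441719055) 600.5
turn u [ -0.0177 -25.8427  -0.0014] ax 25.84274842910025
shift u [ 8.672  -0.4823 -6.3492]
[[ 0.153   0.     -0.9882]
 [ 0.9882  0.      0.153 ]
 [ 0.     -1.      0.    ]]
turn u [ 0.001   4.1572 -0.0128] ax 4.157245825025975
shift u [-8.672  -0.4823  6.3492]
[[-0.153   0.      0.9882]
 [-0.9882  0.     -0.153 ]
 [-0.     -1.      0.    ]]
```

Call:
servo_tool([
  [[0, 0, 0, 0, 0.83, 0, 1], [0, 0, 0, 0, 0.83, 0, 1], [0, 0, 0, 0, 0.83, 0, 1], [0, 0, 0, 0, 0.83, 0, 1], [0, 0, 0, 0, 0.83, 0, 1], [-0.79, -0.04, 0.58, 0, 0, 0, 1], [-0.79, -0.04, 0.58, 0, 0, 0, 1], [-0.79, -0.04, 0.58, 0, 0, 0, 1], [-0.79, -0.04, 0.58, 0, 0, 0, 1], [-0.79, -0.04, 0.58, 0, 0, 0, 1], [-0.79, -0.04, 0.58, 0, 0, 0, 1], [-0.79, -0.04, 0.58, 0, 0, 0, 1], [-0.79, -0.04, 0.58, 0, 0, 0, 1], [-0.79, -0.04, 0.58, 0, 0, 0, 1], [-0.79, -0.04, 0.58, 0, 0, 0, 1], [-0.79, -0.04, 0.58, 0, 0, 0, 1]],
])

```text
clock: 1.43
eef_pos: [0.4521, -0.1978, 0.2488]
tool_rot: [-1.133, 1.321, -1.321]
ft_force: [-0.2, -0.6, 0.6]
finger_gap: 0.001
```

```bash
python3 - <<'E'
from h import *
s=ctrl.sense();print(s["eef_pos"],s["qpos"]);go([.46,.29,.25])
E
```

```text
[ 0.4521 -0.1978  0.2488] [-0.5678  0.2703  1.5772 -0.0001  1.2945  1.1557]
shift u [-12.0831  -0.0289  -1.6592]
```

Call:
servo_tool([
  [[-0.8, 0, -0.11, 0, 0, 0, 1], [-0.8, 0, -0.11, 0, 0, 0, 1], [-0.8, 0, -0.11, 0, 0, 0, 1], [-0.8, 0, -0.11, 0, 0, 0, 1], [-0.8, 0, -0.11, 0, 0, 0, 1], [-0.8, 0, -0.11, 0, 0, 0, 1], [-0.8, 0, -0.11, 0, 0, 0, 1], [-0.8, 0, -0.11, 0, 0, 0, 1], [-0.8, 0, -0.11, 0, 0, 0, 1], [-0.8, 0, -0.11, 0, 0, 0, 1], [-0.8, 0, -0.11, 0, 0, 0, 1], [-0.8, 0, -0.11, 0, 0, 0, 1], [-0.8, 0, -0.11, 0, 0, 0, 1], [-0.8, 0, -0.11, 0, 0, 0, 1], [-0.8, 0, -0.11, 0, 0, 0, 1], [0, 0, 0, 0, 0, 0, 1]],
])

```text
clock: 2.77
eef_pos: [0.4582, 0.2896, 0.2482]
tool_rot: [-1.135, 1.319, -1.316]
ft_force: [-1.0, 0.1, -0.1]
finger_gap: -0.003
```

```bash
python3 - <<'E'
from h import *
f,c,s=shot("wrist","w1");print(s["eef_pos"],s["qpos"],s["ft_force"])
h=cv2.cvtColor(f,cv2.COLOR_RGB2HSV);m=(h[...,1]<30)&(h[...,2]>200)
cs=cv2.findContours(m.astype(np.uint8),cv2.RETR_EXTERNAL,cv2.CHAIN_APPROX_NONE)[0]
for k in cs:
    if cv2.contourArea(k)>300: r=rect(c,k,.09);print(k.reshape(-1,2).mean(0),np.round(r[0],1),np.round(r[1]),round(r[2],1))
E
```

```text
[0.4582 0.2896 0.2482] [0.421  0.3607 1.4486 0.0019 1.3322 2.1401] [-1.0289  0.0918 -0.1489]
[386.4578 208.8193] [397.6 144.7] [27. 30.] 75.6
[281.8287 142.4807] [494.1 258.8] [71. 32.] 81.5
[208.5769 141.4725] [507.1 338.9] [72. 32.] 81.5
[283.7231  99.3333] [538.2 251.7] [71. 32.] 80.4
[206.7641  98.2564] [551.2 331.6] [72. 32.] 80.6
```

View pics/w1.png

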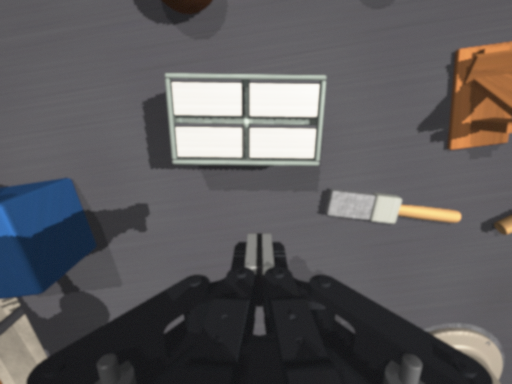

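```bash
python3 - <<'E'
from h import *
y=np.deg2rad(-9);by=np.array([-np.sin(y),np.cos(y),0]);Rt=tgt(-by,[np.cos(y),np.sin(y),0])
go([.4882,.2596,.1],Rt)
E
```

```text
turn u [0.0105 0.0781 0.0037] ax 0.07813381447870546
shift u [0.5641 3.7007 0.8465]
```

Descend over pocket 0 to z=0.100, then press in to z=0.086.

Call:
servo_tool([
  [[0.14, 0.92, 0.21, 0, 0.08, 0, 1], [0.14, 0.92, 0.21, 0, 0, 0, 1], [0.14, 0.92, 0.21, 0, 0, 0, 1], [0.14, 0.92, 0.21, 0, 0, 0, 1], [0, 0, 0, 0, 0, 0, 1], [0, 0.1, 0, 0, 0, 0, 1], [0, 0.1, 0, 0, 0, 0, 1], [0, 0.1, 0, 0, 0, 0, 1], [0, 0.05, 0, 0, 0, 0, 1], [0, 0, 0, 0, 0, 0, 1]],
])

```text
clock: 3.65
eef_pos: [0.489, 0.2579, 0.0888]
tool_rot: [-1.127, 1.325, -1.327]
ft_force: [-0.1, 0.1, -0.3]
finger_gap: -0.003
```

Call:
servo_tool([
  [[0, 0.06, 0, 0, 0, 0, 1], [0, 0.05, 0, 0, 0, 0, 1], [0, 0, 0, 0, 0, 0, 1]],
])

```text
clock: 3.9
eef_pos: [0.4892, 0.258, 0.0882]
tool_rot: [-1.125, 1.324, -1.327]
ft_force: [-10.6, -3.5, 31.5]
finger_gap: -0.001
```

Call:
servo_tool([
  [[0, -0.5, 0, 0, 0, 0, 1], [-0.68, 0, 0, 0, 0, 0, 1], [-0.68, 0, 0, 0, 0, 0, 1], [-0.68, 0, 0, 0, 0, 0, 1], [0, 0, 0, 0, 0, 0, 1], [0, 0.2, 0, 0, 0, 0, 1], [0, 0.1, 0, 0, 0, 0, 1], [0, 0.1, 0, 0, 0, 0, 1], [0, 0.1, 0, 0, 0, 0, 1], [0, 0, 0, 0, 0, 0, 1]],
])

```text
clock: 4.73
eef_pos: [0.5013, 0.3374, 0.0881]
tool_rot: [-1.127, 1.327, -1.327]
ft_force: [-13.4, -4.4, 35.3]
finger_gap: 0.004
```

Pocket 1 blocked. Next, pocket 3: +45 mm along the box x.

Call:
servo_tool([
  [[0, -0.5, 0, 0, 0, 0, 1], [0, 0, 0.56, 0, 0, 0, 1], [0, 0, 0.56, 0, 0, 0, 1], [0, 0, 0, 0, 0, 0, 1], [0, 0.2, 0, 0, 0, 0, 1], [0, 0.1, 0, 0, 0, 0, 1], [0, 0.1, 0, 0, 0, 0, 1], [0, 0.1, 0, 0, 0, 0, 1], [0, 0, 0, 0, 0, 0, 1]],
])

```text
clock: 5.48
eef_pos: [0.5448, 0.3306, 0.082]
tool_rot: [-1.131, 1.328, -1.327]
ft_force: [-1.3, -0.5, 0.6]
finger_gap: -0.001
```

Call:
servo_tool([
  [[0, 0.15, 0, 0, 0, 0, 1], [0, 0.1, 0, 0, 0, 0, 1], [0, 0, 0, 0, 0, 0, 1], [0, 0, 0, 0, 0, 0, 1]],
])

```text
clock: 5.82
eef_pos: [0.5452, 0.3308, 0.0727]
tool_rot: [-1.13, 1.328, -1.327]
ft_force: [-0.9, 0.9, 0.6]
finger_gap: 0.001
```

```bash
python3 - <<'E'
from h import *
s=ctrl.sense();print(s["eef_pos"],s["ft_force"])
# plate pickup orientation: long axis angle 22.6 deg, tool leaning: approach = cos60 d - sin60 z
a=np.deg2rad(22.6);d=np.array([np.cos(a),np.sin(a),0]);w=np.array([-np.sin(a),np.cos(a),0])
e=np.deg2rad(60);Y=np.cos(e)*d-np.array([0,0,np.sin(e)])
X=-w;Rt=np.c_[X,Y,np.cross(X,Y)];print(Rt)
V=np.c_[X,[0,0,-1],np.cross(X,[0,0,-1])]
P=np.array([.476,-.310,0])
s2=dict(s);s2["eef_pos"]=s["eef_pos"]+[0,0,.15]
go(P-.12*d+[0,0,.22],V,s2)
E
```

```text
[0.5452 0.3308 0.0727] [-0.8986  0.8978  0.6414]
[[ 0.3843  0.4616  0.7995]
 [-0.9232  0.1921  0.3328]
 [-0.     -0.866   0.5   ]]
turn u [ 0.0161 -5.3044  0.0027] ax 5.304367225158787
shift u [ 14.1247   0.0677 -10.7539]
```

Call:
servo_tool([
  [[0, -0.75, 0, 0, 0, 0, 1], [0, -0.75, 0, 0, 0, 0, 1], [0, -0.75, 0, 0, 0, 0, 0], [0, -0.75, 0, 0, 0, 0, 0], [0, -0.75, 0, 0, 0, 0, 0], [0, 0, 0, 0, -0.88, 0, 0], [0, 0, 0, 0, -0.88, 0, 0], [0, 0, 0, 0, -0.88, 0, 0], [0, 0, 0, 0, -0.88, 0, 0], [0, 0, 0, 0, -0.88, 0, 0], [0, 0, 0, 0, -0.9, 0, 0]],
])

```text
clock: 6.73
eef_pos: [0.546, 0.3307, 0.2234]
tool_rot: [-1.372, 0.911, -0.911]
ft_force: [0.5, -0.1, -0.9]
finger_gap: 0.998
```

Call:
servo_tool([
  [[0.74, 0, -0.56, 0, 0, 0, 0], [0.74, 0, -0.56, 0, 0, 0, 0], [0.74, 0, -0.56, 0, 0, 0, 0], [0.74, 0, -0.56, 0, 0, 0, 0], [0.74, 0, -0.56, 0, 0, 0, 0], [0.74, 0, -0.56, 0, 0, 0, 0], [0.74, 0, -0.56, 0, 0, 0, 0], [0.74, 0, -0.56, 0, 0, 0, 0], [0.74, 0, -0.56, 0, 0, 0, 0], [0.74, 0, -0.56, 0, 0, 0, 0], [0.74, 0, -0.56, 0, 0, 0, 0], [0.74, 0, -0.56, 0, 0, 0, 0], [0.74, 0, -0.56, 0, 0, 0, 0], [0.74, 0, -0.56, 0, 0, 0, 0], [0.74, 0, -0.56, 0, 0, 0, 0], [0.74, 0, -0.56, 0, 0, 0, 0], [0.74, 0, -0.56, 0, 0, 0, 0], [0.74, 0, -0.56, 0, 0, 0, 0], [0.74, 0, -0.56, 0, 0, 0, 0], [0, 0, 0, 0, 0, 0, 0]],
])

```text
clock: 8.4
eef_pos: [0.367, -0.3577, 0.2233]
tool_rot: [-1.371, 0.917, -0.92]
ft_force: [-1.0, 0.2, -0.4]
finger_gap: 1.004
```

```bash
python3 - <<'E'
from h import *
f,c,s=shot("wrist","w2");print(s["eef_pos"],s["qpos"],s["clock"])
h=cv2.cvtColor(f,cv2.COLOR_RGB2HSV);m=(h[...,1]<30)&(h[...,2]>200)
cs=cv2.findContours(m.astype(np.uint8),cv2.RETR_EXTERNAL,cv2.CHAIN_APPROX_NONE)[0]
for k in cs:
    if cv2.contourArea(k)>300: r=rect(c,k,.024);print(k.reshape(-1,2).mean(0),np.round(r[0],1),np.round(r[1]),round(r[2],1))
E
```

```text
[ 0.367  -0.3577  0.2233] [-0.9209  0.3245  1.5731 -0.0021  1.2411  0.2615] 8.4
[ 13.1163 296.6163] [ 48.2 -87.1] [127.  42.] 16.5
[254.8895  66.936 ] [ 472.7 -309.2] [129.  61.] 22.7
```

View pics/w2.png

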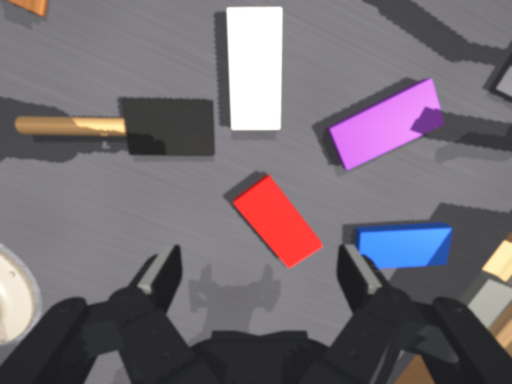

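```bash
python3 - <<'E'
from h import *
a=np.deg2rad(22.7);d=np.array([np.cos(a),np.sin(a),0]);w=np.array([-np.sin(a),np.cos(a),0])
e=np.deg2rad(60);Y=np.cos(e)*d-np.array([0,0,np.sin(e)]);X=-w;Rt=np.c_[X,Y,np.cross(X,Y)]
T=np.array([.474,-.3094,.004])+.0075*d
go(T-.1*Y,Rt)
E
```

```text
turn u [ 5.0031 -0.0616  0.025 ] ax 5.003131721483018
shift u [-0.02    3.783  -0.0722]
```

Call:
servo_tool([
  [[0, 0, 0, 0.83, -0.01, 0, 0], [0, 0, 0, 0.83, -0.01, 0, 0], [0, 0, 0, 0.83, -0.01, 0, 0], [0, 0, 0, 0.83, -0.01, 0, 0], [0, 0, 0, 0.83, -0.01, 0, 0], [0, 0, 0, 0.85, -0.01, 0.02, 0], [0, 0.75, -0.01, 0, 0, 0, 0], [0, 0.75, -0.02, 0, 0, 0, 0], [0, 0.75, -0.02, 0, 0, 0, 0], [0, 0.75, -0.02, 0, 0, 0, 0], [-0.02, 0.75, 0, 0, 0, 0, 0], [0, 0, 0, 0, 0, 0, 0]],
])

```text
clock: 9.45
eef_pos: [0.4356, -0.3182, 0.0881]
tool_rot: [-0.917, 0.615, -1.049]
ft_force: [-1.4, 1.1, -0.7]
finger_gap: 1.0
```

```bash
python3 - <<'E'
from h import *
a=np.deg2rad(22.7);d=np.array([np.cos(a),np.sin(a),0]);w=np.array([-np.sin(a),np.cos(a),0])
e=np.deg2rad(60);Y=np.cos(e)*d-np.array([0,0,np.sin(e)]);X=-w;Rt=np.c_[X,Y,np.cross(X,Y)]
T=np.array([.474,-.3094,.004])+.0075*d
print(ctrl.sense()["qpos"]);go(T,Rt)
E
```

```text
[-1.0765  0.5061  1.8699  0.7152  0.8622 -0.4104]
turn u [ 0.0084  0.0255 -0.1082] ax 0.10823340808737258
shift u [ 0.1686  2.4    -0.0482]
```

Call:
servo_tool([
  [[0.17, 0.6, -0.05, 0, 0.02, -0.1, 0], [0, 0.6, 0, 0, 0, 0, 0], [0, 0.6, 0, 0, 0, 0, 0], [0, 0.4, 0, 0, 0, 0, 0], [0, 0.2, 0, 0, 0, 0, 0], [0, 0, 0, 0, 0, 0, 0]],
])

```text
clock: 9.95
eef_pos: [0.4812, -0.3106, 0.0076]
tool_rot: [-0.923, 0.608, -1.064]
ft_force: [0.0, 0.2, -0.1]
finger_gap: 1.001
```

```bash
python3 - <<'E'
from h import *
a=np.deg2rad(22.7);d=np.array([np.cos(a),np.sin(a),0]);w=np.array([-np.sin(a),np.cos(a),0])
e=np.deg2rad(60);Y=np.cos(e)*d-np.array([0,0,np.sin(e)]);X=-w;Rt=np.c_[X,Y,np.cross(X,Y)]
T=np.array([.474,-.3094,.004])+.0075*d
go(T,Rt)
E
```

```text
turn u [-0.0016  0.0239  0.0573] ax 0.05732268066989899
shift u [-0.0968  0.0955 -0.0158]
```

Small correction, then grip and lift straight up.

Call:
servo_tool([
  [[-0.1, 0.09, 0, 0, 0, 0, 0], [0, 0, 0, 0, 0, 0, 0.5], [0, 0, 0, 0, 0, 0, 1], [0, 0, 0, 0, 0, 0, 1], [0, 0, 0, 0, 0, 0, 1], [0, 0, 0, 0, 0, 0, 1], [0, 0, 0, 0, 0, 0, 1], [0, 0, 0, 0, 0, 0, 1]],
])

```text
clock: 10.62
eef_pos: [0.4809, -0.3078, 0.006]
tool_rot: [-0.923, 0.606, -1.068]
ft_force: [-2.8, 0.9, 4.6]
finger_gap: 0.683
```

Call:
servo_tool([
  [[0, -0.17, 0.1, 0, 0, 0, 1], [0, -0.35, 0.2, 0, 0, 0, 1], [0, -0.69, 0.4, 0, 0, 0, 1], [0, -0.69, 0.4, 0, 0, 0, 1], [0, -0.69, 0.4, 0, 0, 0, 1], [0, -0.69, 0.4, 0, 0, 0, 1], [0, -0.69, 0.4, 0, 0, 0, 1], [0, 0, 0, 0, 0, 0, 1]],
])

```text
clock: 11.28
eef_pos: [0.4819, -0.3082, 0.1952]
tool_rot: [-0.928, 0.598, -1.073]
ft_force: [1.0, -1.6, -3.1]
finger_gap: 0.687
```

```bash
python3 - <<'E'
from h import *
f,c,s=shot("wrist","w3");print(s["eef_pos"],s["qpos"],s["ft_force"],s["finger_gap"])
a=np.deg2rad(22.7)
# rest yaw 0. target tool in rest: X=-y_rest ; Y=(-.5,0,-.866)
X=np.array([0,-1,0.]);Y=np.array([-.5,0,-.866]);Rt=np.c_[X,Y,np.cross(X,Y)]
go(None,Rt)
# via: yaw first then pitch
Y=np.array([.5,0,-.866]);V=np.c_[X,Y,np.cross(X,Y)];go(None,V)
c0=cv2.imread("pics/w3.png");t=ctrl.grab_frame("scene")[...,::-1]
cv2.imwrite("pics/w3b.png",np.hstack([cv2.resize(c0,(400,300)),cv2.resize(t[20:270,130:430],(400,300))]))
E
```

```text
[ 0.4819 -0.3082  0.1952] [-0.9822  0.3677  1.7231  0.6138  1.0143 -0.1315] [ 0.9904 -1.6147 -3.1482] 0.6873175960651464
turn u [-9.9     3.9337  0.1485] ax 9.900008073372433
turn u [-0.0342  3.3246 -1.7558] ax 3.3246138451131793
```

View pics/w3b.png

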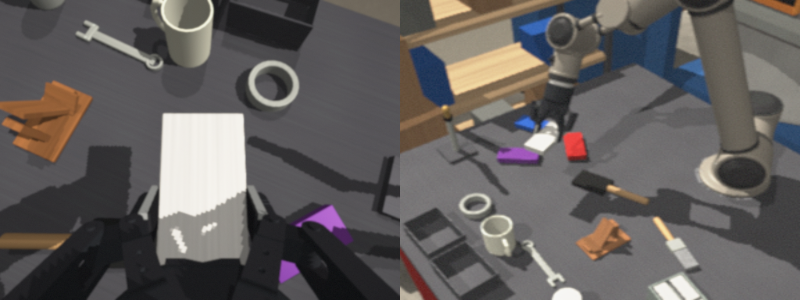

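```bash
cat >> h.py <<'E'
def grasp_rel():
    # plate centre & axes in tool frame from grasp moment
    a=np.deg2rad(22.7);d=np.array([np.cos(a),np.sin(a),0]);M=np.c_[d,np.cross([0,0,1],d),[0,0,1]]
    T=R.from_rotvec([-.923,.606,-1.068]).as_matrix()
    return T.T@(np.array([.4727,-.3092,.012])-[.4809,-.3078,.006]),T.T@M
E
python3 - <<'E'
from h import *
pc,pm=grasp_rel();print(pc,pm)
c=cam("wrist");s=ctrl.sense();T=R.from_rotvec(s["tool_rot"]).as_matrix()
for k in((65,30,12),(65,-30,12)):print(proj(c,s["eef_pos"]+T@(pc+pm@np.array(k)/1000)))
# desired in rest: plate x axis (down end) (0.5,0,-.866), z (.866,0,.5)
D=np.c_[[.5,0,-.866],[0,1,0],[.866,0,.5]];Rt=D@pm.T;print(Rt)
u,_,v=np.linalg.svd(Rt);Rt=u@v
seat=np.array([.503,-.019,.076]); off=Rt@pc
pre=seat+.02*D[:,2]-.05*D[:,0]-off;print("pre",pre,"seat tcp",seat-off)
go([pre[0],pre[1],.27]);go(None,Rt)
E
```

```text
[-0.0018 -0.0093 -0.004 ] [[-0.003  -1.      0.009 ]
 [ 0.5012 -0.0093 -0.8653]
 [ 0.8653  0.0019  0.5012]]
[[204.2882 143.8608]]
[[309.3049 144.0097]]
[[ 0.0063 -0.4987  0.8667]
 [-1.     -0.0093  0.0019]
 [ 0.0071 -0.8667 -0.4987]]
pre [ 0.4942 -0.0209  0.1193] seat tcp [ 0.5019 -0.0209  0.066 ]
shift u [-6.431  -0.278   3.6919]
turn u [-9.883   3.8735  0.0321] ax 9.883031363035682
```

Call:
servo_tool([
  [[-0.71, -0.03, 0.41, 0, 0, 0, 1], [-0.71, -0.03, 0.41, 0, 0, 0, 1], [-0.71, -0.03, 0.41, 0, 0, 0, 1], [-0.71, -0.03, 0.41, 0, 0, 0, 1], [-0.71, -0.03, 0.41, 0, 0, 0, 1], [-0.71, -0.03, 0.41, 0, 0, 0, 1], [-0.71, -0.03, 0.41, 0, 0, 0, 1], [-0.71, -0.03, 0.41, 0, 0, 0, 1], [-0.71, -0.03, 0.41, 0, 0, 0, 1], [0, 0, 0, 0, 0, 0, 1]],
])

```text
clock: 12.22
eef_pos: [0.4936, -0.017, 0.2687]
tool_rot: [-0.924, 0.609, -1.059]
ft_force: [-0.2, -0.2, -4.9]
finger_gap: 0.691
```

Call:
servo_tool([
  [[0, 0, 0, -0.82, 0.32, 0, 1], [0, 0, 0, -0.82, 0.32, 0, 1], [0, 0, 0, -0.82, 0.32, 0, 1], [0, 0, 0, -0.82, 0.32, 0, 1], [0, 0, 0, -0.82, 0.32, 0, 1], [0, 0, 0, -0.82, 0.32, 0, 1], [0, 0, 0, -0.82, 0.32, 0, 1], [0, 0, 0, -0.82, 0.32, 0, 1], [0, 0, 0, -0.82, 0.32, 0, 1], [0, 0, 0, -0.82, 0.32, 0, 1], [0, 0, 0, -0.82, 0.32, 0, 1], [0, 0, 0, -0.82, 0.32, 0, 1], [0, 0, 0, 0, 0, 0, 1], [0, 0, 0, 0, 0, 0, 1]],
])

```text
clock: 13.38
eef_pos: [0.4955, -0.0224, 0.2663]
tool_rot: [-1.592, 1.571, -0.915]
ft_force: [0.1, 0.4, -4.8]
finger_gap: 0.685
```

```bash
cat >> h.py <<'E'
def seatT(seat=(.503,-.019,.076),n=0,l=0):
    pc,pm=grasp_rel();D=np.c_[[.5,0,-.866],[0,1,0],[.866,0,.5]];u,_,v=np.linalg.svd(D@pm.T);Rt=u@v
    return np.array(seat)+n*D[:,2]-l*D[:,0]-Rt@pc,Rt
E
python3 - <<'E'
from h import *
s=ctrl.sense();print(s["eef_pos"],s["qpos"],s["ft_force"],s["finger_gap"],s["clock"])
p,Rt=seatT(n=.02,l=.05);print(p);go(p,Rt)
t=ctrl.grab_frame("scene");cv2.imwrite("pics/s4.png",cv2.resize(t[60:260,180:380,::-1],(500,500)))
E
```

```text
[ 0.4955 -0.0224  0.2663] [-0.1474  0.5858  1.1451 -0.0878  1.9242  1.4056] [ 0.1134  0.4144 -4.8029] 0.684792120772034 13.3833
[ 0.4942 -0.0209  0.1193]
turn u [-0.014   0.0439  0.0003] ax 0.04389660264766311
shift u [-0.0644  3.202   1.8056]
```

View pics/s4.png

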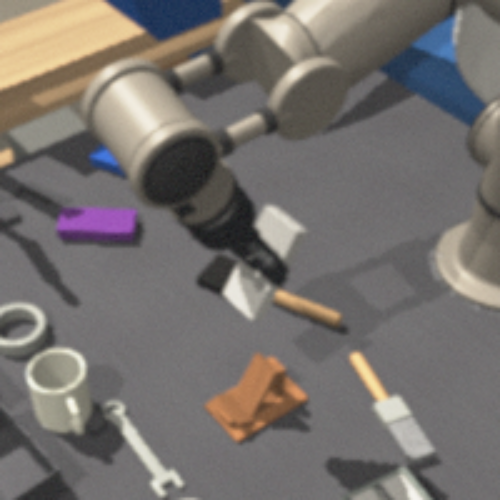

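Call:
servo_tool([
  [[-0.01, 0.64, 0.36, 0, 0.04, 0, 1], [-0.01, 0.64, 0.36, 0, 0, 0, 1], [-0.01, 0.64, 0.36, 0, 0, 0, 1], [-0.01, 0.64, 0.36, 0, 0, 0, 1], [-0.02, 0.64, 0.36, 0, 0, 0, 1], [0, 0, 0, 0, 0, 0, 1], [0, 0, 0, 0, 0, 0, 1]],
])

```text
clock: 14.02
eef_pos: [0.4938, -0.0212, 0.1229]
tool_rot: [-1.589, 1.572, -0.922]
ft_force: [-0.9, -0.7, -3.6]
finger_gap: 0.688
```

```bash
python3 - <<'E'
from h import *
s=ctrl.sense();print(s["ft_force"])
p,Rt=seatT(n=.008,l=.006);print(p);go(p,Rt)
p,Rt=seatT();print(p);go(p,Rt)
E
```

```text
[-0.9395 -0.6976 -3.5574]
[ 0.5058 -0.0209  0.0752]
turn u [-0.037  -0.0077  0.0062] ax 0.03704980296242488
shift u [-0.0141  0.8848  0.856 ]
[ 0.5019 -0.0209  0.066 ]
turn u [-0.037  -0.0077  0.0062] ax 0.03704980296242488
shift u [-0.0163  1.1331  0.8855]
```

Call:
servo_tool([
  [[0, 0.3, 0.29, 0, 0, 0, 1], [0, 0.3, 0.29, 0, 0, 0, 1], [0, 0.28, 0.28, 0, 0, 0, 1], [0, 0, 0, 0, 0, 0, 1], [0, 0.08, 0.01, 0, 0, 0, 1], [0, 0.08, 0.01, 0, 0, 0, 1], [0, 0, 0, 0, 0, 0, 1]],
])

```text
clock: 14.6
eef_pos: [0.5047, -0.0216, 0.0702]
tool_rot: [-1.588, 1.571, -0.925]
ft_force: [0.1, -0.2, -5.0]
finger_gap: 0.683
```

```bash
python3 - <<'E'
from h import *
s=ctrl.sense();print(s["ft_force"])
p,Rt=seatT();print(p);go(p,Rt)
t=ctrl.grab_frame("scene");cv2.imwrite("pics/s5.png",cv2.resize(t[150:270,220:340,::-1],(500,500),interpolation=cv2.INTER_CUBIC))
E
```

```text
[ 0.0949 -0.1661 -5.0018]
[ 0.5019 -0.0209  0.066 ]
turn u [-0.0616 -0.0131  0.0128] ax 0.061620477592138914
shift u [-0.0205  0.1257 -0.0095]
```

View pics/s5.png

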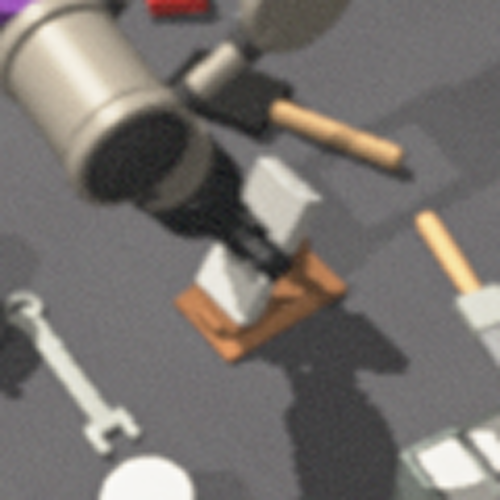

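Call:
servo_tool([
  [[0, 0.05, 0, 0, 0, 0, 1], [0, 0.05, 0, 0, 0, 0, 1], [0, 0.05, 0, 0, 0, 0, 1], [0, 0, 0, 0, 0, 0, 1], [0, 0, 0, 0, 0, 0, 1]],
])

```text
clock: 15.07
eef_pos: [0.5059, -0.0218, 0.0673]
tool_rot: [-1.581, 1.564, -0.932]
ft_force: [11.4, 1.2, 13.9]
finger_gap: 0.682
```

Call:
servo_tool([
  [[0, 0, 0, 0, 0, 0, 0], [0, 0, 0, 0, 0, 0, 0], [0, 0, 0, 0, 0, 0, 0], [0, 0, 0, 0, 0, 0, 0], [0, 0, 0, 0, 0, 0, 0], [0, 0, 0, 0, 0, 0, 0], [0, -0.4, 0, 0, 0, 0, 0], [0, -0.7, 0, 0, 0, 0, 0], [0, -0.8, 0, 0, 0, 0, 0], [0, -0.8, 0, 0, 0, 0, 0], [0, -0.6, 0, 0, 0, 0, 0], [0, 0, 0, 0, 0, 0, 0]],
])

```text
clock: 16.07
eef_pos: [0.57, -0.0205, 0.1824]
tool_rot: [-1.584, 1.566, -0.93]
ft_force: [0.8, 0.3, 0.3]
finger_gap: 1.001
```

```bash
python3 - <<'E'
from h import *
f,c,s=shot("wrist","w6");print(s["eef_pos"],s["ft_force"],s["finger_gap"],s["clock"])
D=np.c_[[.5,0,-.866],[0,1,0],[.866,0,.5]];S=np.array([.503,-.019,.076])
for k in((-65,30,12),(-65,-30,12),(65,30,12),(65,-30,12)):print(proj(c,S+D@np.array(k)/1000))
t=ctrl.grab_frame("scene")[...,::-1]
cv2.imwrite("pics/w6b.png",np.hstack([cv2.resize(f[...,::-1],(400,300)),cv2.resize(t[150:270,200:360],(400,300))]))
E
```

```text
[ 0.57   -0.0205  0.1824] [0.7501 0.314  0.2776] 1.001317601250606 16.0667
[[224.9616 256.9209]]
[[288.3505 256.5601]]
[[227.7229 129.916 ]]
[[284.7297 129.9081]]
```

View pics/w6b.png

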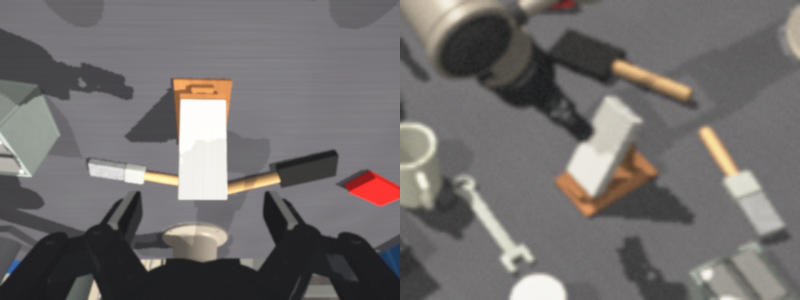

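```bash
cat >> h.py <<'E'
def g2(back=0.):
    t=np.deg2rad(15);X=np.array([0,-1,0.]);Y=np.array([np.sin(t),0,-np.cos(t)])
    return np.array([.488,-.022,.089])-back*Y,np.c_[X,Y,np.cross(X,Y)]
E
python3 - <<'E'
from h import *
go([.47,-.021,.25]);p,Rt=g2(.1);go(None,Rt)
s=ctrl.sense();s["eef_pos"]=np.array([.47,-.021,.25]);go(p,Rt,s)
E
```

```text
shift u [ 0.021  -0.3586 -2.9954]
turn u [7.4326 0.0467 0.0929] ax 7.432566539484074
turn u [7.4326 0.0467 0.0929] ax 7.432566539484074
shift u [ 0.025   1.5043 -0.6071]
```

Call:
servo_tool([
  [[0, -0.09, -0.75, 0, 0, 0, 0], [0, -0.09, -0.75, 0, 0, 0, 0], [0, -0.09, -0.75, 0, 0, 0, 0], [0, -0.09, -0.75, 0, 0, 0, 0], [0, 0, 0, 0.83, 0.01, 0.01, 0], [0, 0, 0, 0.83, 0.01, 0.01, 0], [0, 0, 0, 0.83, 0.01, 0.01, 0], [0, 0, 0, 0.83, 0.01, 0.01, 0], [0, 0, 0, 0.83, 0.01, 0.01, 0], [0, 0, 0, 0.83, 0.01, 0.01, 0], [0, 0, 0, 0.83, 0, 0.01, 0], [0, 0, 0, 0.83, 0, 0.01, 0], [0, 0, 0, 0.8, 0, 0.01, 0], [0.02, 0.75, -0.3, 0, 0, 0, 0], [0, 0.75, -0.3, 0, 0, 0, 0], [0, 0, 0, 0, 0, 0, 0], [0, 0, 0, 0, 0, 0, 0]],
])

```text
clock: 17.58
eef_pos: [0.4602, -0.0206, 0.1845]
tool_rot: [-1.017, 1.02, -1.321]
ft_force: [0.5, -0.9, 0.2]
finger_gap: 1.001
```

```bash
python3 - <<'E'
from h import *
f,c,s=shot("wrist","w7");print(s["eef_pos"],s["qpos"])
p,Rt=g2();go(p,Rt)
D=np.c_[[.5,0,-.866],[0,1,0],[.866,0,.5]];S=np.array([.503,-.022,.077])
pts=np.vstack([proj(c,S+D@np.array(k)/1000) for k in((-65,30,12),(-65,-30,12),(-65,30,-12),(-65,-30,-12),(65,30,12),(65,-30,12))]);print(pts)
g=f[...,::-1].copy()
for q in pts.astype(int):cv2.circle(g,tuple(map(int,q)),2,(0,0,255),-1)
cv2.imwrite("pics/w7b.png",g)
E
```

```text
[ 0.4602 -0.0206  0.1845] [-0.2558  0.1441  1.9702  0.091   0.7808  1.2601]
turn u [ 0.0136 -0.0127  0.0111] ax 0.01361597471383805
shift u [0.0248 2.5146 0.0006]
[[221.5559 203.8298]
 [300.956  203.7522]
 [223.8722 228.0914]
 [298.421  228.0193]
 [234.5386 138.4623]
 [286.3294 138.4102]]
```

View pics/w7b.png

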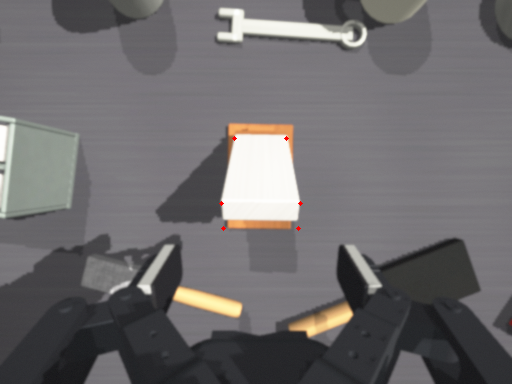

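```bash
python3 - <<'E'
from h import *
c=cam("wrist");K,E=c
g=cv2.imread("pics/w7.png");h=cv2.cvtColor(g,cv2.COLOR_BGR2HSV)
m=(h[...,1]<45)&(h[...,2]>150);k=blob(m,(260,175));q=cv2.approxPolyDP(k,4,True).reshape(-1,2);print(q,cv2.contourArea(k))
r=g[:,260].astype(int).sum(1)//3;print(r[125:240])
for col in (230,290): print(col,g[195:240,col].astype(int).sum(1)//3)
img=g[115:240,205:315];cv2.imwrite("pics/w7c.png",cv2.resize(img,None,fx=5,fy=4.8,interpolation=cv2.INTER_CUBIC))
# PnP on plain face corners
src=np.float64([(-65,30,12),(-65,-30,12),(65,-30,12),(65,30,12)])/1000
for uv in ([(221.3,203),(299,203),(291,135),(235,135)],):
    ok,rv,tv=cv2.solvePnP(src,np.float64(uv),K,None)
    F=np.diag([1,-1,-1.]);Rw=E[:3,:3].T@F@cv2.Rodrigues(rv)[0];pw=E[:3,:3].T@(F@tv[:,0]-E[:3,3]);print(pw,Rw)
E
```

```text
[[236 135]
 [221 198]
 [222 218]
 [297 220]
 [300 200]
 [286 136]] 5681.0
[161 168 173 175 173 165 155 151 163 200 234 246 248 248 248 248 248 248
 248 248 248 248 248 248 248 248 248 248 248 248 248 248 248 248 248 248
 248 249 249 249 249 249 248 249 249 248 249 249 249 249 249 249 249 249
 249 249 249 249 248 249 249 248 248 248 249 248 248 248 248 248 248 248
 248 249 252 253 253 249 246 245 246 246 245 245 245 245 246 245 245 245
 244 245 244 240 222 185 155 146 143 143 144 142 132 117 104 104 107 108
 106 106 106 106 107 107 107]
230 [248 248 249 250 253 253 252 248 245 244 245 245 245 244 244 244 244 244
 244 244 243 243 241 235 212 184 171 169 170 169 168 162 148 126 113 114
 119 123 127 125 125 123 123 125 124]
290 [249 248 249 249 251 253 253 250 246 244 244 244 244 244 244 244 244 245
 245 244 243 242 241 240 232 200 154 133 131 130 130 130 127 118 108 104
 104 105 104 105 104 105 105 106 105]
[ 0.5075 -0.0236  0.079 ] [[ 0.5291  0.0006  0.8485]
 [-0.0303  0.9994  0.0181]
 [-0.848  -0.0353  0.5288]]
```

View pics/w7c.png

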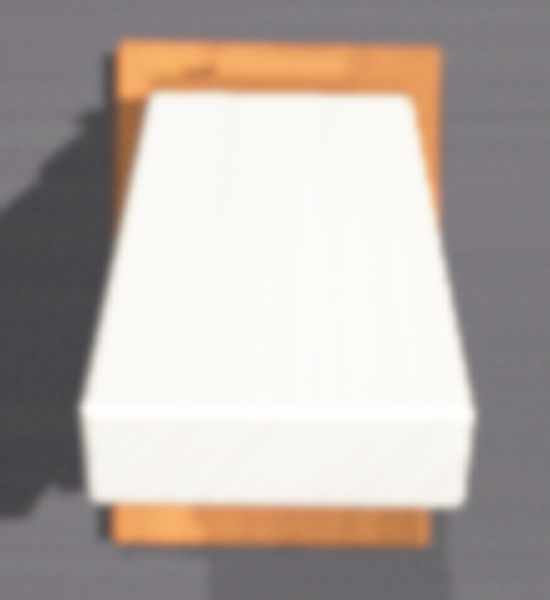

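Call:
servo_tool([
  [[0.05, 0.63, 0.05, 0, 0, 0, 0], [0, 0.63, 0, 0, 0, 0, 0], [0, 0.63, 0, 0, 0, 0, 0], [0, 0.4, 0, 0, 0, 0, 0], [0, 0.22, 0, 0, 0, 0, 0], [0, 0, 0, 0, 0, 0, 0], [0, 0, 0, 0, 0, 0, 0]],
])

```text
clock: 18.22
eef_pos: [0.4909, -0.0233, 0.0906]
tool_rot: [-1.014, 1.013, -1.324]
ft_force: [0.7, -0.1, 0.8]
finger_gap: 1.001
```

Call:
servo_tool([
  [[0, 0, 0, 0, 0, 0, 0.5], [0, 0, 0, 0, 0, 0, 1], [0, 0, 0, 0, 0, 0, 1], [0, 0, 0, 0, 0, 0, 1], [0, 0, 0, 0, 0, 0, 1], [0, 0, 0, 0, 0, 0, 1], [0, 0, 0, 0, 0, 0, 1]],
])

```text
clock: 18.8
eef_pos: [0.4906, -0.0232, 0.0912]
tool_rot: [-1.013, 1.012, -1.325]
ft_force: [-2.2, 1.5, 5.6]
finger_gap: 0.695
```

```bash
cat >> h.py <<'E'
def grasp2(T=None):
    D=np.c_[[.5,0,-.866],[0,1,0],[.866,0,.5]];S=np.array([.505,-.023,.077])
    T=T or G2; M=R.from_rotvec(T[1]).as_matrix();return M.T@(S-T[0]),M.T@D
E
python3 - <<'E'
from h import *
s=ctrl.sense();print(s["eef_pos"],s["tool_rot"],s["ft_force"],s["finger_gap"])
open("h.py","a").write(f"G2=(np.array({s['eef_pos'].tolist()}),np.array({s['tool_rot'].tolist()}))\n")
p=s["eef_pos"];go(p+[.03,0,.17])
E
```

```text
[ 0.4906 -0.0232  0.0912] [-1.0128  1.0123 -1.325 ] [-2.1643  1.5477  5.6366] 0.6954660237680486
shift u [ 0.0054 -3.9062  1.8348]
```

Call:
servo_tool([
  [[0, -0.15, 0.1, 0, 0, 0, 1], [0, -0.35, 0.2, 0, 0, 0, 1], [0, -0.7, 0.35, 0, 0, 0, 1], [0, -0.8, 0.35, 0, 0, 0, 1], [0, -0.8, 0.35, 0, 0, 0, 1], [0, -0.8, 0.35, 0, 0, 0, 1], [0, -0.4, 0.15, 0, 0, 0, 1], [0, 0, 0, 0, 0, 0, 1]],
])

```text
clock: 19.47
eef_pos: [0.522, -0.0234, 0.2685]
tool_rot: [-1.01, 1.007, -1.328]
ft_force: [1.5, -0.5, -4.2]
finger_gap: 0.698
```

```bash
python3 - <<'E'
from h import *
f,c,s=shot("wrist","w8");print(s["eef_pos"],s["ft_force"],s["finger_gap"],s["clock"])
pc,pm=grasp2();print(pc,pm);M=R.from_rotvec(s["tool_rot"]).as_matrix()
for k in((-65,30,12),(-65,-30,12),(65,30,12),(65,-30,12)):print(proj(c,s["eef_pos"]+M@(pc+pm@np.array(k)/1000)))
h=cv2.cvtColor(f,cv2.COLOR_RGB2HSV);m=(h[...,1]<45)&(h[...,2]>150);k=blob(m,(260,175));print(cv2.approxPolyDP(k,4,True).reshape(-1,2))
r=f[:,255].astype(int).sum(1)//3;print(r[100:240])
t=ctrl.grab_frame("scene")[...,::-1]
cv2.imwrite("pics/w8b.png",np.hstack([cv2.resize(f[...,::-1],(400,300)),cv2.resize(t[80:260,180:420],(400,300))]))
E
```

```text
[ 0.522  -0.0234  0.2685] [ 1.4886 -0.5499 -4.2138] 0.6977249899959784 19.4667
[-0.0003  0.0175  0.0102] [[-0.0021 -1.     -0.0006]
 [ 0.9666 -0.0019 -0.2562]
 [ 0.2562 -0.0011  0.9666]]
[[187.3495 292.8656]]
[[331.6386 292.6483]]
[[222.423  157.6796]]
[[295.5228 157.6326]]
[[222 155]
 [191 286]
 [194 304]
 [216 305]
 [263 292]
 [326 292]
 [317 242]
 [331 269]
 [339 268]
 [325 239]
 [315 235]
 [295 157]]
[228 227 226 225 225 225 219 189 139  96  85  93 102 108 110 111 111 110
 109 108 108 108 107 108 107 107 107 108 109 109 107 108 107 108 107 108
 109 108 108 108 107 107 109 110 108 109 109 107 107 107 108 109 110 114
 143 195 224 232 233 233 233 234 233 233 233 233 233 233 233 233 234 234
 234 234 234 234 234 234 234 235 234 234 234 234 234 234 234 234 235 235
 235 235 235 235 235 235 235 236 235 235 235 236 235 236 236 236 236 237
 236 236 236 236 237 237 236 237 237 237 236 237 237 237 237 237 237 237
 237 237 237 237 237 237 237 237 237 237 237 238 238 238]
```

View pics/w8b.png

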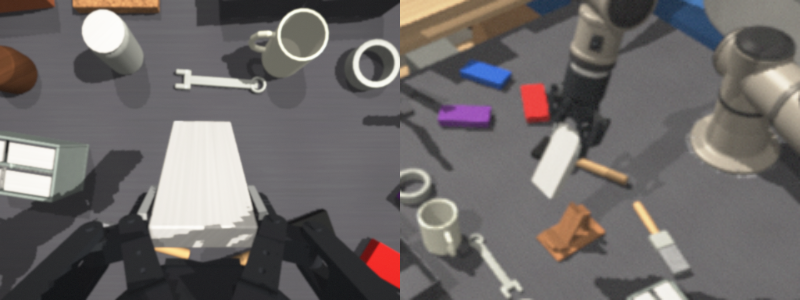

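```bash
cat >> h.py <<'E'
def pk(zc,dx=-.002,dy=0.,lean=1.):
    pc,pm=grasp2();y=np.deg2rad(-9);bx=np.array([np.cos(y),np.sin(y),0]);by=np.array([-np.sin(y),np.cos(y),0])
    L=R.from_rotvec(np.deg2rad(lean)*by).as_matrix()
    Rt=L@np.c_[[0,0,-1.],by,bx]@pm.T;u,_,v=np.linalg.svd(Rt);Rt=u@v
    return np.array([.5511,.3317,zc])+dx*bx+dy*by-Rt@pc,Rt
E
python3 - <<'E'
from h import *
p,Rt=pk(.2);print(p,Rt);go(p+[0,0,.05]);go(None,Rt)
E
```

```text
[0.5441 0.3326 0.2196] [[-0.157  -0.27    0.95  ]
 [-0.9876  0.0408 -0.1516]
 [ 0.0021 -0.962  -0.2731]]
shift u [-8.8864 -0.0145  0.6401]
turn u [-5.1197  1.5114  0.0023] ax 5.119702718061013
```

Call:
servo_tool([
  [[-0.74, 0, 0.05, 0, 0, 0, 1], [-0.74, 0, 0.05, 0, 0, 0, 1], [-0.74, 0, 0.05, 0, 0, 0, 1], [-0.74, 0, 0.05, 0, 0, 0, 1], [-0.74, 0, 0.05, 0, 0, 0, 1], [-0.74, 0, 0.05, 0, 0, 0, 1], [-0.74, 0, 0.05, 0, 0, 0, 1], [-0.74, 0, 0.05, 0, 0, 0, 1], [-0.74, 0, 0.05, 0, 0, 0, 1], [-0.74, 0, 0.05, 0, 0, 0, 1], [-0.74, 0, 0.06, 0, 0, 0, 1], [-0.74, 0, 0.06, 0, 0, 0, 1], [0, 0, 0, -0.73, 0.22, 0, 1], [0, 0, 0, -0.73, 0.22, 0, 1], [0, 0, 0, -0.73, 0.22, 0, 1], [0, 0, 0, -0.73, 0.22, 0, 1], [0, 0, 0, -0.73, 0.22, 0, 1], [0, 0, 0, -0.73, 0.21, 0, 1], [0, 0, 0, -0.73, 0.2, 0, 1], [0, 0, 0, 0, 0, 0, 1]],
])

```text
clock: 21.23
eef_pos: [0.5454, 0.3306, 0.2639]
tool_rot: [-1.323, 1.547, -1.168]
ft_force: [0.0, 0.0, -5.3]
finger_gap: 0.695
```

```bash
python3 - <<'E'
from h import *
f,c,s=shot("wrist","w9");print(s["eef_pos"],s["ft_force"],s["qpos"],s["clock"])
p,Rt=pk(.2);go(p,Rt)
pc,pm=grasp2();M=R.from_rotvec(s["tool_rot"]).as_matrix()
for k in((65,30,12),(65,-30,12)):print(proj(c,s["eef_pos"]+M@(pc+pm@np.array(k)/1000)))
y=np.deg2rad(-9);bx=np.array([np.cos(y),np.sin(y),0]);by=np.array([-np.sin(y),np.cos(y),0])
B=np.array([.5226,.2952,.09])
print("rim",[proj(c,B+a*bx*.0475+b*by*.0835)[0] for a,b in((1,1),(1,-1),(-1,-1),(-1,1))])
t=ctrl.grab_frame("scene")[...,::-1]
cv2.imwrite("pics/w9b.png",np.hstack([cv2.resize(f[...,::-1],(400,300)),cv2.resize(t[170:320,260:460],(400,300))]))
E
```

```text
[0.5454 0.3306 0.2639] [ 0.0061  0.043  -5.2974] [0.3584 0.6949 0.8767 0.1381 1.8182 2.1083] 21.2333
turn u [ 0.0202 -0.0231  0.0232] ax 0.023206024325717396
shift u [-0.0356  1.0958  0.2788]
[[222.1468 158.2184]]
[[295.3032 158.153 ]]
rim [array([215.5952, 107.2572]), array([372.8044, 106.4462]), array([355.0731, 182.3512]), array([222.7069, 183.1716])]
```

```bash
python3 - <<'E'
from h import *
c=cam("wrist");f=cv2.imread("pics/w9.png");h=cv2.cvtColor(f,cv2.COLOR_BGR2HSV)
for S,V in((30,200),(40,180),(45,150)):
  m=(h[...,1]<S)&(h[...,2]>V)
  for k in cv2.findContours(m.astype(np.uint8),cv2.RETR_EXTERNAL,cv2.CHAIN_APPROX_NONE)[0]:
    if cv2.contourArea(k)>250: r=rect(c,k,.09);print(V,np.round(k.reshape(-1,2).mean(0)),np.round(r[0],1),np.round(r[1]),round(r[2],1), cv2.approxPolyDP(k,3,True).reshape(-1,2).tolist()[:12])
E
```

```text
200 [ 26. 223.] [467.4 677.4] [27. 86.] 17.7 [[49, 216], [43, 217], [39, 210], [32, 209], [11, 220], [3, 233], [25, 233]]
200 [405. 199.] [424.3 153.9] [30. 34.] 74.8 [[400, 189], [391, 208], [410, 210], [420, 192]]
200 [374. 196.] [435.8 195. ] [49. 29.] 74.3 [[354, 203], [388, 206], [395, 190], [361, 186]]
200 [289. 191.] [449.4 322.5] [171. 178.] 67.8 [[224, 156], [207, 232], [217, 227], [222, 233], [228, 228], [239, 233], [245, 228], [273, 249], [279, 245], [288, 252], [295, 239], [317, 252]]
200 [292. 130.] [542.3 293.9] [155.  38.] 80.9 [[224, 140], [237, 147], [341, 146], [358, 141], [363, 115], [298, 115], [294, 142], [288, 140], [289, 115], [223, 115]]
200 [314. 119.] [556.2 273.8] [184.  77.] 53.8 [[218, 108], [366, 109], [354, 177], [370, 107]]
180 [134. 369.] [ 22.9 713.3] [ 42. 133.] 61.9 [[129, 358], [123, 369], [138, 383], [143, 362]]
180 [ 10. 323.] [243.3 853.6] [ 48. 102.] 52.8 [[0, 306], [0, 333], [12, 332], [7, 329], [9, 324], [18, 325], [19, 331], [28, 330]]
180 [ 73. 296.] [305.1 703.9] [ 61. 116.] 34.6 [[98, 289], [90, 285], [48, 293], [70, 316]]
180 [455. 299.
[... 1128 characters left out ...]
314.] [ 78.8 -48.9] [451.  75.] 36.9 [[414, 285], [438, 282], [419, 291], [428, 300], [441, 302], [461, 328], [511, 369], [511, 352], [492, 352], [472, 319], [480, 303], [479, 290]]
150 [ 28. 221.] [470.2 670.2] [ 29. 104.] 17.8 [[52, 207], [30, 208], [10, 219], [1, 231], [5, 236], [31, 231], [50, 218]]
150 [386. 197.] [432. 179.] [86. 41.] 76.5 [[352, 204], [410, 211], [421, 192], [414, 186], [396, 189], [359, 185]]
150 [ 10. 193.] [516.9 662.5] [21. 39.] 22.1 [[11, 181], [0, 189], [7, 204], [21, 195]]
150 [284. 179.] [419.  338.3] [201. 336.] 75.0 [[371, 106], [218, 106], [219, 141], [231, 149], [284, 149], [286, 145], [297, 149], [350, 148], [349, 143], [360, 143], [357, 153], [222, 155]]
```

Call:
servo_tool([
  [[-0.02, 0.55, 0.14, 0, 0, 0, 1], [-0.02, 0.55, 0.14, 0, 0, 0, 1], [0, 0.3, 0.08, 0, 0, 0, 1], [0, 0.25, 0.07, 0, 0, 0, 1], [0, 0, 0, 0, 0, 0, 1], [0, 0, 0, 0, 0, 0, 1]],
])

```text
clock: 21.83
eef_pos: [0.543, 0.3341, 0.2015]
tool_rot: [-1.315, 1.538, -1.167]
ft_force: [0.5, 0.1, -3.6]
finger_gap: 0.698
```

```bash
python3 - <<'E'
from h import *
s=ctrl.sense();print(s["ft_force"])
for z in(.17,.12,.075):
    p,Rt=pk(z);print(z,p);go(p,Rt)
E
```

```text
[ 0.4563  0.1246 -3.5737]
0.17 [0.5441 0.3326 0.1896]
turn u [-0.0285  0.0093 -0.0031] ax 0.02848802447408762
shift u [0.0318 0.277  0.115 ]
0.12 [0.5441 0.3326 0.1396]
turn u [-0.0285  0.0093 -0.0031] ax 0.02848802447408762
shift u [0.0291 1.4795 0.4564]
0.075 [0.5441 0.3326 0.0946]
turn u [-0.0285  0.0093 -0.0031] ax 0.02848802447408762
shift u [0.0267 2.5617 0.7636]
```

Lower to centre z≈0.14 (end ~15 mm under the rim), watching force.

Call:
servo_tool([
  [[0.03, 0.28, 0.11, 0, 0, 0, 1], [0, 0.2, 0.06, 0, 0, 0, 1], [0, 0.18, 0.05, 0, 0, 0, 1], [0, 0.18, 0.05, 0, 0, 0, 1], [0, 0.18, 0.05, 0, 0, 0, 1], [0, 0, 0, 0, 0, 0, 1]],
])

```text
clock: 22.33
eef_pos: [0.5434, 0.3322, 0.1562]
tool_rot: [-1.319, 1.541, -1.166]
ft_force: [-2.2, 0.7, -5.7]
finger_gap: 0.694
```

```bash
python3 - <<'E'
from h import *
s=ctrl.sense();print(s["ft_force"])
for z in(.14,.09):
    p,Rt=pk(z);print(z,p);go(p,Rt)
E
```

```text
[-2.229   0.667  -5.7425]
0.14 [0.5441 0.3326 0.1596]
turn u [ 0.0101 -0.0008  0.0101] ax 0.010063904077598789
shift u [-0.0119 -0.0844 -0.0071]
0.09 [0.5441 0.3326 0.1096]
turn u [ 0.0101 -0.0008  0.0101] ax 0.010063904077598789
shift u [-0.0146  1.1181  0.3343]
```

Call:
servo_tool([
  [[-0.01, 0.28, 0.09, 0, 0, 0, 1], [0, 0.28, 0.08, 0, 0, 0, 1], [0, 0.28, 0.08, 0, 0, 0, 1], [0, 0.28, 0.08, 0, 0, 0, 1], [0, 0, 0, 0, 0, 0, 1], [0, 0, 0, 0, 0, 0, 1]],
])

```text
clock: 22.83
eef_pos: [0.5445, 0.3324, 0.1103]
tool_rot: [-1.318, 1.54, -1.167]
ft_force: [-1.7, -0.4, -5.0]
finger_gap: 0.697
```

```bash
python3 - <<'E'
from h import *
s=ctrl.sense();print(s["ft_force"],s["ft_torque"],s["clock"])
for z in(.09,.075):
    p,Rt=pk(z);print(z,p);go(p,Rt)
E
```

```text
[-1.6704 -0.4121 -4.9881] [-0.0775 -0.0035  0.0005] 22.8333
0.09 [0.5441 0.3326 0.1096]
turn u [ 0.0008 -0.0019  0.0083] ax 0.0083403299724418
shift u [-0.0042  0.0191 -0.0035]
0.075 [0.5441 0.3326 0.0946]
turn u [ 0.0008 -0.0019  0.0083] ax 0.0083403299724418
shift u [-0.005   0.3799  0.0989]
```

Call:
servo_tool([
  [[0, 0.1, 0.03, 0, 0, 0, 1], [0, 0.1, 0.03, 0, 0, 0, 1], [0, 0.08, 0.02, 0, 0, 0, 1], [0, 0.06, 0.02, 0, 0, 0, 1], [0, 0.04, 0.01, 0, 0, 0, 1], [0, 0, 0, 0, 0, 0, 1], [0, 0, 0, 0, 0, 0, 1]],
])

```text
clock: 23.42
eef_pos: [0.5453, 0.3326, 0.0961]
tool_rot: [-1.315, 1.539, -1.167]
ft_force: [-0.6, -0.5, -2.9]
finger_gap: 0.698
```

Call:
servo_tool([
  [[0, 0.05, 0.01, 0, 0, 0, 1], [0, 0.04, 0.01, 0, 0, 0, 1], [0, 0, 0, 0, 0, 0, 1], [0, 0, 0, 0, 0, 0, 1]],
])

```text
clock: 23.75
eef_pos: [0.5456, 0.3326, 0.096]
tool_rot: [-1.313, 1.537, -1.168]
ft_force: [-4.4, -2.0, 16.1]
finger_gap: 0.694
```

Call:
servo_tool([
  [[0, 0, 0, 0, 0, 0, 0.4], [0, 0, 0, 0, 0, 0, 0.2], [0, 0, 0, 0, 0, 0, 0], [0, 0, 0, 0, 0, 0, 0], [0, 0, 0, 0, 0, 0, 0], [0, 0, 0, 0, 0, 0, 0], [0, -0.3, -0.08, 0, 0, 0, 0], [0, -0.6, -0.16, 0, 0, 0, 0], [0, -0.8, -0.2, 0, 0, 0, 0], [0, -0.8, -0.2, 0, 0, 0, 0], [0, -0.8, -0.2, 0, 0, 0, 0], [0, -0.5, 0, 0, 0, 0, 0], [0, 0, 0, 0, 0, 0, 0], [0, 0, 0, 0, 0, 0, 0]],
])

```text
clock: 24.92
eef_pos: [0.5544, 0.3316, 0.2495]
tool_rot: [-1.312, 1.537, -1.168]
ft_force: [0.0, 0.0, 0.1]
finger_gap: 1.002
```

```bash
python3 - <<'E'
from h import *
f,c,s=shot("wrist","w10");print(s["eef_pos"],s["ft_force"],s["clock"])
y=np.deg2rad(-9);bx=np.array([np.cos(y),np.sin(y),0]);by=np.array([-np.sin(y),np.cos(y),0])
C=np.array([.5511,.3317,.14])
print("pred top",np.round([proj(c,C+a*bx*.012+b*by*.03)[0] for a,b in((1,1),(1,-1),(-1,-1),(-1,1))]))
h=cv2.cvtColor(f,cv2.COLOR_RGB2HSV);m=(h[...,1]<40)&(h[...,2]>190)
for k in cv2.findContours(m.astype(np.uint8),cv2.RETR_EXTERNAL,cv2.CHAIN_APPROX_NONE)[0]:
    if cv2.contourArea(k)>300: r=rect(c,k,.14);print(np.round(k.reshape(-1,2).mean(0)),np.round(r[0],1),np.round(r[1]),round(r[2],1),cv2.approxPolyDP(k,3,True).reshape(-1,2).tolist()[:10])
E
```

```text
[0.5544 0.3316 0.2495] [0.0121 0.0471 0.0521] 24.9167
pred top [[227. 154.]
 [293. 154.]
 [291. 176.]
 [228. 176.]]
[ 26. 235.] [505.  604.1] [24. 89.] 22.3 [[51, 220], [38, 219], [16, 228], [0, 241], [0, 248], [12, 251], [34, 243], [48, 232]]
[391. 210.] [476.4 204.6] [68. 29.] 77.3 [[357, 216], [392, 219], [399, 207], [395, 221], [415, 223], [425, 204], [364, 198]]
[305. 151.] [549.7 298.7] [135.  77.] 81.0 [[220, 122], [222, 146], [224, 124], [373, 126], [356, 193], [353, 192], [359, 167], [298, 167], [296, 192], [289, 193]]
```

```bash
python3 - <<'E'
from h import *
c=cam("wrist");g=cv2.imread("pics/w10.png");v=g.astype(int).sum(2)//3
for col in(240,260,280): print("col",col,v[110:215,col])
for row in(160,166,172): print("row",row,v[row,205:310])
h=cv2.cvtColor(g,cv2.COLOR_BGR2HSV)
for S,V in((12,225),(12,235),(20,240)):
  m=((h[...,1]<S)&(h[...,2]>V)).astype(np.uint8)
  for k in cv2.findContours(m,cv2.RETR_EXTERNAL,cv2.CHAIN_APPROX_NONE)[0]:
    if cv2.contourArea(k)>300: r=rect(c,k,.14);print(V,np.round(r[0],1),np.round(r[1]),round(r[2],1),cv2.boundingRect(k))
E
```

```text
col 240 [151 152 151 152 150 151 151 152 152 154 170 205 228 231 218 174 141 136
 137 147 174 195 205 217 228 233 234 234 235 234 235 235 236 235 235 235
 235 235 235 235 235 235 235 235 235 234 235 235 235 234 235 235 234 234
 234 234 234 236 247 253 254 254 254 254 254 254 254 254 254 254 254 254
 254 254 254 253 253 254 254 253 248 217 190 214 229 222 186 147 133 130
 130 130 130 131 131 130 131 129 130 129 130 129 130 131 131]
col 260 [150 151 152 151 152 152 151 150 151 153 169 203 228 232 221 181 145 138
 137 148 174 194 201 212 224 231 234 235 234 235 235 235 235 235 235 235
 235 235 235 234 235 235 234 235 235 235 235 235 235 235 235 235 235 234
 234 234 234 236 246 253 254 255 254 254 254 254 254 254 254 254 254 254
 254 254 254 253 253 254 254 253 247 216 190 216 231 224 187 148 133 132
 132 132 131 132 131 130 131 132 133 132 133 132 133 132 132]
col 280 [149 152 151 150 150 151 151 151 151 153 168 200 227 232 222 187 151 140
 137 147 175 196 204 209 219 229 234 236 236 236 237 237 237 237 237 237
 237 237 237 237 237 237 237 237 237 237 237 237 236 237 237 237 236 236
 23
[... 1485 characters left out ...]
254 254 254 254 254 254]
225 [471.5 184.5] [22. 26.] 78.2 (396, 202, 29, 21)
225 [481.1 217.7] [38. 21.] 75.3 (359, 201, 41, 18)
225 [525.7 269.5] [59. 27.] 80.9 (296, 167, 65, 25)
225 [553.1 331.7] [59. 59.] 80.9 (228, 133, 63, 58)
225 [560.9 267.4] [66. 29.] 81.1 (291, 130, 79, 31)
235 [471.2 184.5] [21. 25.] 77.5 (397, 203, 28, 20)
235 [526.3 269.4] [59. 26.] 80.9 (296, 167, 64, 24)
235 [552.6 331.6] [59. 58.] 80.9 (228, 134, 63, 57)
235 [560.9 267.5] [66. 29.] 81.0 (291, 130, 78, 31)
240 [471.1 184. ] [21. 25.] 75.1 (397, 203, 28, 20)
240 [526.3 269.4] [59. 26.] 80.9 (296, 167, 64, 24)
240 [551.7 331.7] [59. 56.] 80.9 (228, 136, 63, 55)
240 [561.3 263.8] [58. 27.] 81.0 (299, 130, 70, 29)
```

```bash
python3 - <<'E'
from h import *
f,c,s=shot("wrist","w11");a=cv2.imread("pics/w10.png").astype(int);b=f[...,::-1].astype(int)
print("diff",np.abs(a-b)[110:200,215:300].mean())
y=np.deg2rad(-9);bx=np.array([np.cos(y),np.sin(y),0]);P=np.array([.5511,.3317,0])
for r,z in((168,.14),(190.5,.14),(134,.09),(130,.09)): print(r,z,(plane(c,[(260,r)],z)[0]-P)@bx)
# scene/top view side check: plate blob in scene
print(s["clock"],s["ft_force"])
E
```

```text
diff 4.075816993464052
168 0.14 -0.002913829343582415
190.5 0.14 -0.02806595337631671
134 0.09 0.01090430944001692
130 0.09 0.015316027902252567
24.9667 [-0.1587 -0.1822 -0.9797]
```

Call:
servo_tool([
  [[0, -0.5, 0, 0, 0, 0, 0], [0, 0, 0, 0, 0, 0, 0], [0, 0, 0, 0, 0, 0, 0], [0, 0, 0, 0, 0, 0, 0], [0, 0, 0, 0, 0, 0, 0], [0, 0, 0, 0, 0, 0, 0], [0, 0, 0, 0, 0, 0, 0], [0, 0, 0, 0, 0, 0, 0], [0, 0, 0, 0, 0, 0, 0]],
])

```text
clock: 25.77
eef_pos: [0.5591, 0.3306, 0.2668]
tool_rot: [-1.315, 1.539, -1.167]
ft_force: [-0.0, 0.5, -0.1]
finger_gap: 1.002
```

```bash
python3 - <<'E'
from h import *
f,c,s=shot("wrist","w12");a=f.astype(int);b=ctrl.grab_frame("wrist").astype(int);b2=ctrl.grab_frame("wrist").astype(int)
for u,v in((a,b),(b,b2)): print("diff plate",np.abs(u-v)[110:200,215:300].mean(),"all",np.abs(u-v).mean())
v=f.astype(int).sum(2)//3;print(v[100:200,260])
y=np.deg2rad(-9);bx=np.array([np.cos(y),np.sin(y),0]);by=np.array([-np.sin(y),np.cos(y),0]);P=np.array([.5511,.3317,0])
th=.17
for th in(0,.1,.17,.2):
  e=[]
  for (x,z) in((12,.14),(-12,.14)):
    ctr=P+bx*(-.005 if th else -.002)+[0,0,.075];q=ctr+bx*(np.cos(th)*x/1000-np.sin(th)*.065)+np.array([0,0,np.cos(th)*.065+np.sin(th)*x/1000]);e.append(proj(c,q)[0][1])
  print(th,e)
E
```

```text
diff plate 0.849281045751634 all 0.9223175048828125
diff plate 0.7102832244008714 all 0.9012858072916666
[154 150 150 149 150 150 152 151 151 151 152 152 153 152 152 152 151 152
 158 182 220 235 230 204 162 143 138 146 173 195 204 212 226 233 235 235
 235 235 236 235 236 236 235 235 235 236 236 235 236 236 235 236 235 236
 236 236 235 236 236 236 236 236 236 240 250 254 255 255 255 254 254 254
 254 254 254 254 254 254 254 254 253 252 253 254 254 251 227 190 208 229
 225 189 148 134 134 134 134 133 133 133]
0 [np.float64(151.9750608094326), np.float64(173.36380322357297)]
0.1 [np.float64(161.13949397467138), np.float64(180.46216198766464)]
0.17 [np.float64(165.3673667022267), np.float64(183.29760621305974)]
0.2 [np.float64(167.11208325986146), np.float64(184.41864863743086)]
```

```bash
python3 - <<'E'
from h import *
f=cv2.imread("pics/w12.png");v=f.astype(int).sum(2)//3
print("rows 110-200 step2, cols 205-375 step 5")
for r in range(112,200,2): print(r,' '.join('%3d'%x for x in v[r,205:376:5]))
c=cam("wrist");y=np.deg2rad(-9);bx=np.array([np.cos(y),np.sin(y),0]);by=np.array([-np.sin(y),np.cos(y),0])
for n,q in(("flap1",(-22.5,40.5)),("flap3",(22.5,40.5)),("flap2",(22.5,-40.5)),("flap0",(-22.5,-40.5))):
    C=np.array([.5226,.2952,.09])+bx*(q[0]+1)/1000+by*q[1]/1000
    print(n,np.round([proj(c,C+a*bx*.017+b*by*.036)[0] for a,b in((1,1),(1,-1),(-1,-1),(-1,1))]).tolist())
t=ctrl.grab_frame("scene");cv2.imwrite("pics/s12.png",t[...,::-1]);v=t.astype(int).sum(2)//3
cs=cam("scene")
for th in(-.17,0,.17):
    ctr=np.array([.5511,.3317,.075]);A=ctr+bx*.065*np.sin(th)+[0,0,.065*np.cos(th)]
    print(th,np.round([proj(cs,A+a*.012*bx+b*.03*by)[0] for a,b in((1,1),(1,-1),(-1,-1),(-1,1))]).tolist())
for r in range(228,300,2): print(r,' '.join('%3d'%x for x in v[r,318:382:2]))
E
```

```text
rows 110-200 step2, cols 205-375 step 5
112  77  73  74  75 145 150 151 152 152 152 151 153 152 153 153 151 151 150 149 150 149 148 149 150 148 146 146 146 145 146 146 144 134 136 135
114  74  74  76  75 150 150 151 152 150 151 152 152 151 151 152 151 152 150 151 150 150 148 148 149 149 146 147 147 147 144 145 145 137 135 136
116  74  75  73  79 149 152 153 152 151 152 153 151 153 153 151 152 153 153 152 150 150 149 148 149 149 149 147 147 145 144 145 145 142 136 135
118  74  73  73  92 157 157 157 157 157 158 158 158 157 158 157 155 158 158 155 154 154 155 153 152 152 151 152 151 147 148 147 148 147 135 133
120  74  75  74 127 212 218 219 220 217 219 219 220 221 221 220 219 219 220 219 218 217 219 216 214 216 216 215 213 214 213 210 209 208 171 135
122  76  75  75 131 222 224 226 227 226 233 231 230 229 231 236 235 236 236 231 229 230 231 231 229 231 231 232 228 232 231 232 232 231 196 135
124  76  75  75 113 175 149 150 151 153 179 167 162 158 163 187 187 189 185 155 164 167 169 169 168 171 171 174 170 172 170 169 170 175 158 134
126  75  76  75 117 188 133 136 144 137 139 138 138 
[... 9819 characters left out ...]
 147 234 238 239 232 150 164 100  95 103
290 108 109 111 112 117 113 112 117 114 117 131 162 126 163 188 184 187 185 184 143 114 105 139 173 228 216 169 147 114  93  95 104
292 108 110 110 110 111 129 113 115 116 116 117 150 158 134 173 185 181 186 165 120 112  92 117 127 134 154 116  83  91  98 105 104
294 111 108 111 109 112 115 116 111 114 117 118 121 157 132 143 182 184 183 143 115 104 111 101 104  93  85  83  82  90  99 107 106
296 109 108 111 107 108 108 115 112 114 118 117 115 121 173 129 162 182 164 120 108  92  94  97  91  82  83  89  71  80 103 105 107
298 108 112 108 108 110 108 110 112 114 113 118 116 115 135 163 124 160 136 136 130  98  88  83  83  85  82  81  60  63  86 104 105
```

```bash
python3 -c "
from rig import ctrl
print(ctrl.sign_off())"
```

```text
the job is handed in; nothing more can be done
None
```

The plate is standing on end in the free pocket, released and at rest, and I handed the job in at about 26 s; no verdict came back.

- **Finding the pocket:** Pockets 0 and 1 stopped dead at about 31–35 N. Pocket 3's flap went down about 17 mm with almost no force, so it is the free one. Pocket 2 was not tested.
- **Rest:** I leaned the plate in the rest with its ribs against the board and let go. A close wrist view put its centre within about 5 mm of the seat, at an angle of about 58°.
- **Pocket:** I took the plate again and lowered it by hand into pocket 3, ribs towards the robot, until it met the floor at about 16 N. Then I opened the fingers and backed off.

**Last checks:**
- The plate was still between frames, and the force on the tool was zero.
- It is not upright. Both the wrist and scene cameras show its top leaning towards the robot by roughly 0.15–0.2 rad, against a limit of 0.26, with its centre about 5 mm off the pocket's.
- That lean and offset rest partly on the pocket's geometry. A rough slope from one wrist reading came out steeper, at 0.27. I discounted it because the pocket walls allow only about 0.2.
- The 12-picture limit was used up before the insertion, so these last checks were made on pixel values without viewing a picture.
- I did not check the bystanders' positions afterwards; no contact with any of them was felt.

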